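Refit the grease filter in a cooker hood

TASK

The cooker hood's extractor unit is lying on its back on the worktop and one of its two filter bays is empty. Take the cleaned grease filter from the drying mat by its handle and refit it in the empty bay: it is longer than the opening, so tilt it, tuck its lower end under the lip at the sprung end and push gently against the spring until the other end can go down past the opposite lip, then let the spring bring it home under control and finish by pressing it down gently until it lies flat on the ledges at both ends, held under both lips. Do not force, drop or snap it in, do not knock the other things about, and let go of it at the end.

Things in the scene. Friction and masses are not known exactly. Their poses are not given: they have to be found in the camera images.
- filter_centre (a point): Centre (half-way through the thickness) of the loose grease filter: a flat rigid aluminium mesh panel 230 mm long (its x axis), 146 mm wide (its y axis), 9 mm thick, about 0.35 kg, lying flat on the drying mat, handle up. z is the panel's upward normal. Both ends are alike and it may be fitted either way round.
- filter_handle (a point): Centre of the filter's black handle bar, 34.5 mm above filter_centre along the panel's z. The bar lies across the panel (along its y axis), 74 mm long, 12 mm thick along x and 14 mm high with flat sides, on two 7 mm wide posts at its ends (60 mm clear between them); its underside is 23 mm above the panel's top face.
- filter_end_a (a point): Middle of one end face of the filter, 115 mm from filter_centre along the panel's -x, half-way through the thickness.
- filter_end_b (a point): Middle of the other end face of the filter, 115 mm from filter_centre along the panel's +x, half-way through the thickness.
- bay_opening (a point): Centre of the empty bay's opening, level with the rim's top face (120 mm above the worktop). x runs from the sprung end (-x, robot's side) to the fixed end (+x), y across, z up. Opening: 214 mm long (x -107 to 107), 154 mm wide (y -77 to 77), straight side walls below the rim. The two end lips are 4 mm thick, hollow beneath. Home, the filter's centre is nominally at x = 0, z = -25.5 mm.
- sprung_lip (a point): Middle of the sprung-end lip's edge, rim top (x = -107 mm of the opening; same axes). Under this lip is a 120 mm wide sprung rail, free face nominally 2 mm behind the lip's edge. It yields towards -x with 3 N at first touch, 0.3 N more per mm, and is solid after 21 mm (about 9 N). The filter's end must go about 17 mm behind the lip's edge for the other end to pass its lip. Home it is about 8 mm behind.
- fixed_lip (a point): Middle of the fixed-end lip's edge, rim top (x = 107 mm of the opening; same axes). Under this lip, nominally 8 mm behind its edge, is a rigid end stop; the spring holds the seated filter against it. End stop and sprung rail are set on slotted screws and sit together up to 2.5 mm to either side along x, differently each time.
- bay: The empty filter bay, fixed in the hood, a dark cavity with a round fan inlet; origin 120 mm below bay_opening, same axes. A ledge at either end, 150 mm wide and 8 mm thick, reaches from under the lip to 22 mm inside its edge (to x = +-85 mm). Ledge tops are nominally 30 mm below the rim's top but are adjustable: up to 5 mm higher or lower, both alike, each time; feel for them. The spring can pinch a filter that hangs above them.
- hood: The extractor unit: white box 300 mm (x) by 458 mm (y) by 120 mm high, fixed, lying on its back with the filter side up; origin at the centre of its underside, axes parallel to the bay's. The two bays lie side by side in it, centres 90 mm either side of its middle along y; a 50 mm wide lamp strip runs along each y edge.
- fitted_filter (a point): Centre of the other filter, same make, already fitted in the other bay (fixed; it is not to be touched).
- mat: Drying mat, 370 by 240 by 5 mm, fixed flat on the worktop, origin at the centre of its underside. The filter lies on it.
- brush: Scrubbing brush, 26 by 130 by 30 mm, on the mat just beyond the filter's +x end. Bystander; origin at the centre of its underside.
- lens: Round lamp lens, 38 mm across, 8 mm high, lying on one of the hood's lamp strips. Bystander; origin at the centre of its underside.
- mug: Green mug, 80 mm across, 90 mm high. Bystander; origin at the centre of its underside.
- spray: Amber bottle, 60 mm across, 170 mm high. Bystander; origin at the centre of its underside.
- jar: Glass jar with a steel cap, 70 mm across, 100 mm high. Bystander; origin at the centre of its underside.
- bowl: White bowl, 120 mm across, 50 mm high. Bystander; origin at the centre of its underside.
- driver: Screwdriver lying on the robot's right. Bystander; origin at its middle.

How it is judged:
By the outcome, as a careful person would: the job done as asked, in the order asked, and still so for the second after the job is handed in, with the robot touching nothing.
It also fails if it takes over 67 s, if anything falls off the work surface, if the arm or the gripper's body presses on something with over 40 N, if the wrist force passes 120 N, or if a joint passes its speed limit or range.

ROBOT

A 7-joint arm with a two-finger parallel gripper is mounted at the origin on the work surface. World frame = base frame: x ahead of the robot, y to its left, z up, the work surface at z = 0. Lengths are in m, angles in degrees, forces in N, time in s.
With the tool pointing down it reaches from about 0.35 to 0.9 m from the base axis. Payload 19.9 kg.
Tool frame: the origin (TCP) lies between the finger pads; the fingertips stand 19 mm ahead of it and the grasp point (between the pads) is the TCP; z points along the fingers, x is the direction in which the jaws open and shut, and the axes are right-handed (so a half turn about z gives the same grasp; the last joint's range is limited). The gripper opens to 85 mm and grips with 20 to 120 N. Pads are 22 mm wide; open, the fingers measure 114 mm over their backs; the gripper's body (76 mm by 85 mm) begins 54 mm behind the grasp point. The pads swing forward as they close: fully open they stand 13 mm farther back than shut.
Start: joints at [-2.378, 23.915, -0.59, 92.452, 0.269, 63.638, -3.037], TCP at [0.625, 0, 0.25] pointing down, gripper open.
Joint ranges: [-161.28, 161.28], [-22.2, 115.67], [-73.04, 71.86], [3.21, 147.25], [-68.34, 248.33], [10.77, 114.83], [-161.83, 161.83]. Speed limits (degrees/s): [108.29, 108.29, 136.94, 136.94, 172.46, 172.46, 172.46].

INTERFACE

Orientations are given as a 3x3 rotation matrix whose columns are the frame's x, y, z axes.
In Python, from workcell import * gives the robot as it stands. The module is installed in compiled form; this text tells all that it offers.
- The arm moves only by the tool servo_tool, never from a script. Its argument "plan" is a list of rows, each an object of numbers: "tx", "ty", "tz": the shift along the tool's x, y, z in cm; "roll": the turn about the tool's z in degrees; "gripper": the opening, from 0 (shut) to 1 (fully open). In form: [{"tx": .., "ty": .., "tz": .., "roll": .., "gripper": ..}, ...]. A call has 1 to 8 rows; each row shifts and turns the commanded pose from where the row before left it, along the tool's axes as they then stand; what a row does not reach is not made up. A row lasts 1/8 s, in which the tool goes at most 62.5 mm and 10.7 degrees, less where a joint would pass 70% of its speed; a pose out of reach is approached as far as the arm can. A call with a gripper value outside its range is refused whole. The fingers move at their own pace and stop on an object; "squeeze" is the grip in N (left out, the last holds). Time passes only in rows, so rows that do not move let the fingers close. It gives the time, the measured TCP pose, the force and the opening at its end, in the units of the state.
- observe(): the state, without advancing time (a new reading comes with each control period).
- camera(name): name is "scene" or "side" or "wrist"; returns (picture, depth): 384x512x3 uint8, blue, green, red; 384x512 float32, m along the optical axis (not along the pixel's ray), 0 where there is no reading.
- camera_info(name): a dict with "fx", "fy", "cx", "cy" (pixels), "position" and "rotation" of the camera in the world; the wrist camera has in their place "mount" (4x4, takes a point from camera to tool coordinates, whose origin is the TCP and whose axes are the tool frame's). Camera axes: x right, y down, z forward; pixel columns grow to the right and rows downward; lengths in m; the calibration is good to about 2 mm. A picture is of the moment at which its call begins: read the wrist's pose just before it. camera_info takes no time and is no camera call.
- job_done(): hands the job in, once; it reports no verdict.
The state is a dict: "time": time; "q": joint angles; "qvel": joint speeds; "effort": joint torques, N m; "ee_pos": TCP position; "orientation": TCP orientation; "force": force on the tool from outside, world axes, zero at the start; "moment": the same for the moment, N m; "width": finger opening in m.
Only numpy, scipy, OpenCV 4.12 (cv2) and the standard library are available. Lean on these libraries where they do the work, as an engineer would, in place of code of your own. Each camera call takes 0.05 s, during which the arm holds its last target.

## Working session

There is one attempt and no reset: what is moved stays moved. The work goes in short steps, Python scripts to look and compute and a tool call to move; the robot and the scene stay as the last step left them, time stands still between calls to the robot, and variables do not carry over. Pictures are saved under pics/ and viewed, and the job is handed in when it is done.

Besides the shell and the picture viewer there is one more tool, called after "Call:" by a JSON object that holds its "method" and its "body", one argument or row to a line. servo_tool: Moves the arm, as the interface text tells. Its arguments: {"type":"object","properties":{"plan":{"type":"array","items":{"type":"object","properties":{"tx":{"type":"number"},"ty":{"type":"number"},"tz":{"type":"number"},"roll":{"type":"number"},"gripper":{"type":"number"}}}},"squeeze":{"type":"number"}},"required":["plan"]}

```bash
mkdir -p pics; python3 - <<'E'
from workcell import *
import cv2,json,numpy as np
for n in ["scene","side","wrist"]:
    s=observe()
    p,d=camera(n); cv2.imwrite(f"pics/a_{n}.png",p); np.save(f"a_{n}.npy",d); print(n,camera_info(n))
    cv2.imwrite(f"a_{n}_raw.png",p)
s=observe();print({k:np.round(v,4).tolist() for k,v in s.items()})
E
```

```text
scene {'fx': 399.0062663207891, 'fy': 399.0062663207891, 'cx': 258.00570577589104, 'cy': 191.31031920105562, 'position': array([1.28325397, 0.34327432, 1.16934422]), 'rotation': array([[-0.42599438,  0.73031882, -0.53400675],
       [ 0.90455988,  0.33250731, -0.26685259],
       [-0.01732632, -0.59671879, -0.80226335]])}
side {'fx': 371.240736242322, 'fy': 371.240736242322, 'cx': 255.8637006918577, 'cy': 192.2703064476214, 'position': array([-0.16185843, -0.70167399,  0.76526011]), 'rotation': array([[ 0.71009703, -0.37709323,  0.59461156],
       [-0.70409003, -0.38558274,  0.59630796],
       [ 0.00440826, -0.84209658, -0.53930874]])}
wrist {'fx': 336.1750734731607, 'fy': 336.1750734731607, 'cx': 249.95085225232577, 'cy': 187.20759769336536, 'mount': array([[ 9.99999714e-01, -2.76311327e-04, -7.03811266e-04,
         1.06823257e-03],
       [ 4.61792272e-04,  9.60249266e-01,  2.79143573e-01,
        -7.09747746e-02],
       [ 5.98703720e-04, -2.79143818e-01,  9.60249119e-01,
        -1.23974645e-01],
       [ 0.00000000e+00,  0.00000000e+00,  0.00000000e+00,
         1.00000000e+00]])}
{'time': 0.15, 'q': [-2.3779, 23.9401, -0.5899, 92.4762, 0.2685, 63.641, -3.0368], 'qvel': [-0.1082, -0.1568, 0.1042, -0.143, 0.0618, 0.0251, 0.0041], 'effort': [0.0005, -86.4738, 0.679, -43.5059, 0.0191, 0.0059, -0.0], 'ee_pos': [0.6247, -0.0, 0.2498], 'orientation': [[1.0, -0.0, -0.001], [-0.0, -1.0, -0.0001], [-0.001, 0.0001, -1.0]], 'force': [-0.266, -0.3944, 0.1751], 'moment': [-0.002, -0.0085, 0.0127], 'width': 0.0852}
```

View pics/a_scene.png

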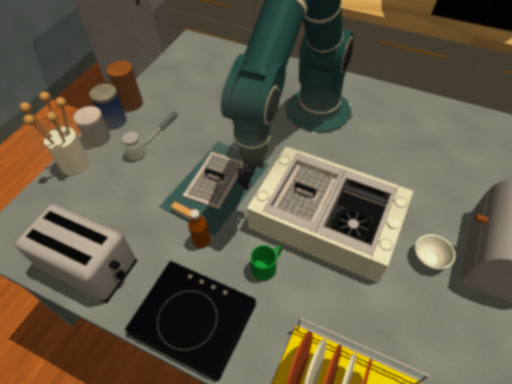

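View pics/a_side.png

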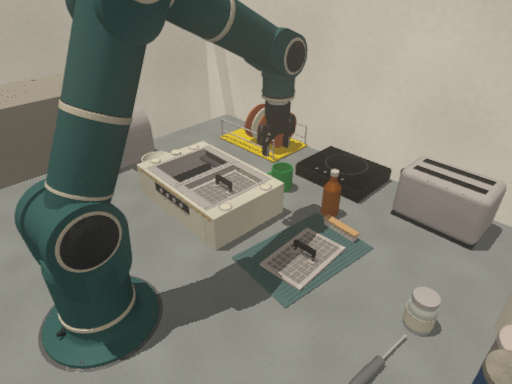

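View pics/a_wrist.png

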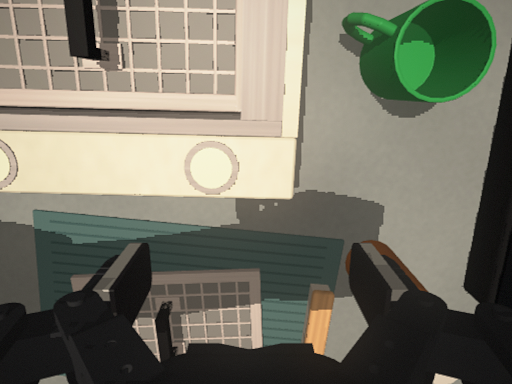

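```bash
cat > h.py <<'E'
import cv2,numpy as np
from workcell import *
def cloud(n,d,s=None):
    i=camera_info(n); v,u=np.mgrid[0:384,0:512]
    P=np.stack([(u-i['cx'])/i['fx']*d,(v-i['cy'])/i['fy']*d,d],-1)
    if n=='wrist':
        P=P@i['mount'][:3,:3].T+i['mount'][:3,3]
        return P@np.array(s['orientation']).T+np.array(s['ee_pos'])
    return P@i['rotation'].T+i['position']
def ray(n,u,v,z,s=None):
    i=camera_info(n); r=np.array([(u-i['cx'])/i['fx'],(v-i['cy'])/i['fy'],1.])
    if n=='wrist':
        R=np.array(s['orientation']);o=R@i['mount'][:3,3]+np.array(s['ee_pos']);r=R@i['mount'][:3,:3]@r
    else: o=i['position'];r=i['rotation']@r
    return o+r*(z-o[2])/r[2]
E
python3 - <<'E'
from h import *
for n,(x0,y0,x1,y1) in {'side':(130,130,390,300),'scene':(150,130,430,290)}.items():
    p=cv2.imread(f"a_{n}_raw.png")
    cv2.imwrite(f"pics/b_{n}.png",cv2.resize(p[y0:y1,x0:x1],None,fx=2.8,fy=2.8,interpolation=cv2.INTER_CUBIC))
    P=cloud(n,np.load(f"a_{n}.npy"))
    hsv=cv2.cvtColor(p,cv2.COLOR_BGR2HSV)
    # hood top
    m=(abs(P[...,2]-.12)<.006)&(P[...,0]>.3)&(P[...,0]<.85)&(abs(P[...,1]-.2)<.4)
    pts=P[m][:,:2].astype(np.float32); print(n,'hood',len(pts),cv2.minAreaRect(pts),np.median(P[m][:,2]))
    # mat region: low z
    m=(P[...,2]>.009)&(P[...,2]<.02)&(P[...,0]>.3)&(P[...,0]<.8)&(P[...,1]<0)&(P[...,1]>-.4)&(hsv[...,1]<70)&(hsv[...,2]>110)
    m=cv2.morphologyEx(m.astype(np.uint8),cv2.MORPH_CLOSE,np.ones((5,5)))
    k,l,st,c=cv2.connectedComponentsWithStats(m); j=1+st[1:,4].argmax()
    pts=P[l==j][:,:2].astype(np.float32);print('filter',st[j],cv2.minAreaRect(pts),np.median(P[l==j][:,2]))
    # handle
    m=(P[...,2]>.034)&(P[...,2]<.06)&(hsv[...,2]<70)&(P[...,0]>.35)&(P[...,0]<.7)&(P[...,1]<-.05)&(P[...,1]>-.35)
    m=m.astype(np.uint8)
    k,l,st,c=cv2.connectedComponentsWithStats(m)
    for j in range(1,k):
        if st[j,4]>20: pts=P[l==j];print('handle',st[j],c[j],cv2.minAreaRect(pts[:,:2].astype(np.float32)),np.median(pts[:,2]),pts[:,2].max())
E
```

```text
side hood 3523 ((0.5689846873283386, 0.14766889810562134), (0.42570844292640686, 0.6115119457244873), 0.4178995192050934) 0.12082540667634467
filter [ 261  228   84   63 1953] ((0.2127893567085266, -0.3802242577075958), (0.9622178673744202, 0.22113396227359772), 27.686954498291016) 0.013583281354231369
handle [293 240  23  17 142] [304.11267606 247.19014085] ((0.5224549174308777, -0.21565067768096924), (0.015702255070209503, 0.07325877994298935), 1.7682517766952515) 0.0501925165759734 0.05412112084130338
scene hood 5810 ((0.5816118121147156, 0.1510038673877716), (0.596163272857666, 0.44098716974258423), 88.63076782226562) 0.11904808584483684
filter [183 152  46  53 986] ((0.8817157745361328, -0.020385801792144775), (1.0689237117767334, 0.17699918150901794), 32.764034271240234) 0.011790502363276056
handle [205 169  20  10  86] [214.56976744 172.97674419] ((0.5256282687187195, -0.211249440908432), (0.01659374125301838, 0.0736578181385994), 3.933805227279663) 0.04842295949796627 0.05500649814078451
```

View pics/b_side.png

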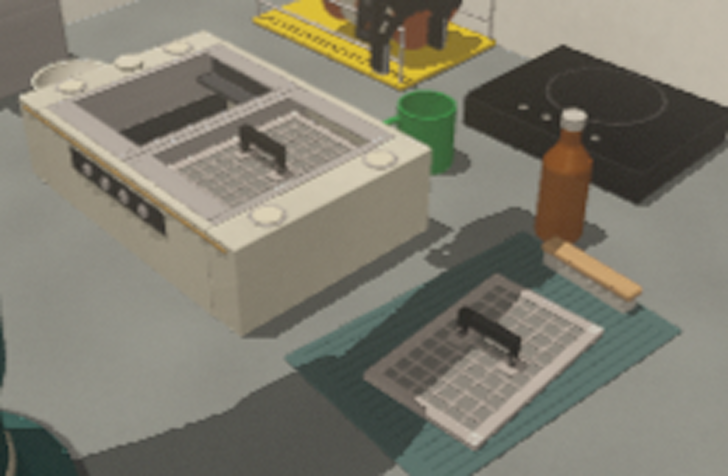

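View pics/b_scene.png

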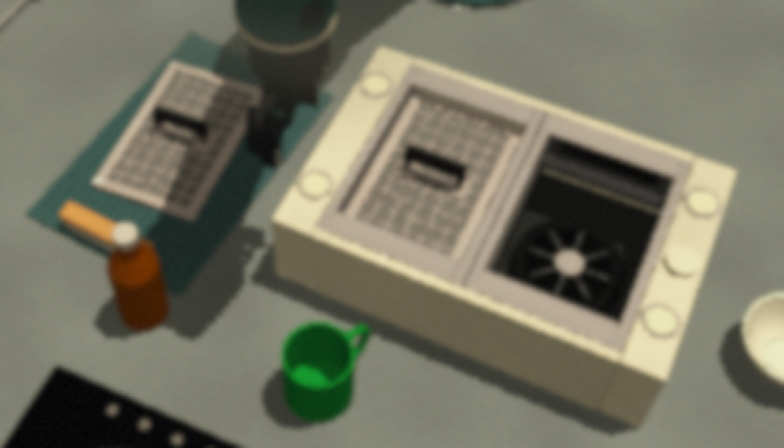

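```bash
python3 - <<'E'
from h import *
for u,v in [(552,133),(678,175),(620,320),(487,270),(380,47),(737,175),(668,382),(275,218)]:
    print(ray('scene',u/2.8+150,v/2.8+130,.12).round(4))
E
```

```text
[0.409  0.2414 0.12  ]
[0.4086 0.3928 0.12  ]
[0.6225 0.384  0.12  ]
[0.6224 0.2354 0.12  ]
[ 3.646e-01 -1.000e-04  1.200e-01]
[0.3805 0.4546 0.12  ]
[0.6722 0.4479 0.12  ]
[ 0.6571 -0.0062  0.12  ]
```

Call:
{"method": "servo_tool", "body": {
  "plan": [
    {"tx":-3,"ty":-5,"tz":-4,"roll":10},
    {"tx":-3,"ty":-3,"tz":-4,"roll":10},
    {"tx":-3,"ty":-3,"tz":-3,"roll":10},
    {"ty":-3,"tx":-2,"tz":-2,"roll":10},
    {"roll":10,"tx":-2},
    {"roll":10,"tx":-2},
    {"roll":10,"tx":-2},
    {"roll":10}
  ]
}}

```text
$.plan[0]: bad value
```

Call:
{"method": "servo_tool", "body": {
  "plan": [
    {"tx":-3,"ty":-5,"tz":-4,"roll":10,"gripper":1},
    {"tx":-2,"ty":-4,"tz":-4,"roll":10,"gripper":1},
    {"tx":-4,"ty":-2,"tz":-4,"roll":10,"gripper":1},
    {"tx":-4,"ty":0,"tz":0,"roll":10,"gripper":1},
    {"tx":-4,"ty":0,"tz":0,"roll":10,"gripper":1},
    {"tx":-4,"ty":1,"tz":0,"roll":10,"gripper":1},
    {"tx":-4,"ty":1,"tz":0,"roll":10,"gripper":1},
    {"tx":-4,"ty":1,"tz":0,"roll":10,"gripper":1}
  ]
}}

```text
time: 1.15
ee_pos: [0.4034, 0.2539, 0.3657]
orientation: [[0.168, -0.986, 0.0], [-0.986, -0.168, -0.0], [0.0, -0.0, -1.0]]
force: [0.5, 0.7, -0.7]
width: 0.0854
```

Call:
{"method": "servo_tool", "body": {
  "plan": [
    {"tx":-1,"ty":-5,"tz":-2,"roll":10,"gripper":1},
    {"tx":-3,"ty":-5,"tz":-2,"roll":0,"gripper":1},
    {"tx":-2,"ty":0,"tz":0,"roll":0,"gripper":1},
    {"tx":0,"ty":0,"tz":0,"roll":0,"gripper":1}
  ]
}}

```text
time: 1.65
ee_pos: [0.5013, 0.3232, 0.4045]
orientation: [[0.002, -1.0, -0.002], [-1.0, -0.002, -0.001], [0.001, 0.002, -1.0]]
force: [-0.6, -0.2, -0.6]
width: 0.0856
```

```bash
cat > shot.py <<'E'
from h import *
import sys,pickle
t=sys.argv[1]
for n in sys.argv[2:]:
    s=observe(); p,d=camera(n)
    cv2.imwrite(f"raw_{t}_{n}.png",p); np.save(f"{t}_{n}.npy",d); pickle.dump(s,open(f"{t}_{n}.pkl","wb"))
    cv2.imwrite(f"pics/{t}_{n}.png",cv2.resize(p,None,fx=1.5,fy=1.5,interpolation=cv2.INTER_CUBIC))
s=observe();print({k:np.round(s[k],4).tolist() for k in ['time','ee_pos','orientation','force','moment','width']})
E
python3 shot.py c wrist
```

```text
{'time': 1.7, 'ee_pos': [0.5013, 0.3221, 0.4049], 'orientation': [[0.0013, -1.0, -0.0012], [-1.0, -0.0013, -0.0007], [0.0007, 0.0012, -1.0]], 'force': [-0.8325, 0.2456, -0.196], 'moment': [-0.0456, -0.0056, -0.0484], 'width': 0.0855}
```

View pics/c_wrist.png

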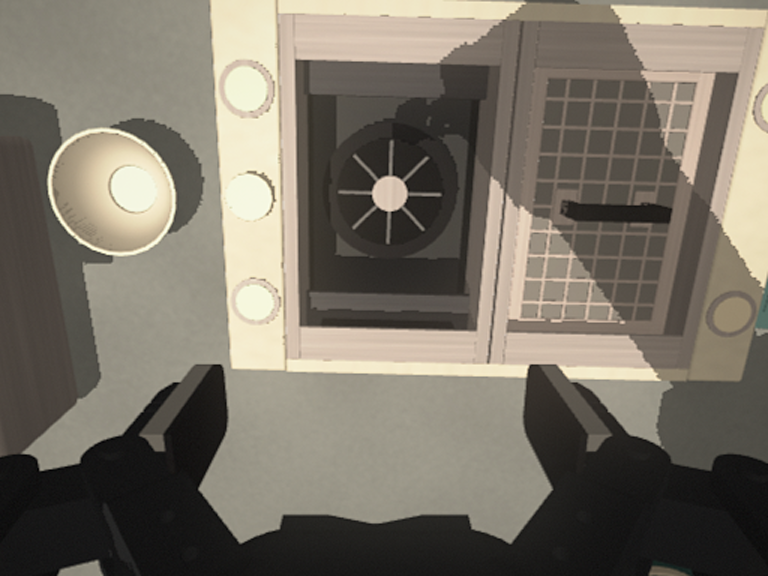

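```bash
python3 - <<'E'
from h import *
import pickle
s=pickle.load(open('c_wrist.pkl','rb'));P=cloud('wrist',np.load('c_wrist.npy'),s)
m=(abs(P[...,2]-.12)<.007)&(P[...,1]>.15)
print(np.median(P[m][:,2]))
# opening: low z connected region
low=((P[...,2]<.105)&(P[...,0]>.35)&(P[...,0]<.68)&(P[...,1]>.2)&(P[...,1]<.43)).astype(np.uint8)
k,l,st,c=cv2.connectedComponentsWithStats(low);
j=1+st[1:,4].argmax();print(st[j],c[j])
cs,_=cv2.findContours((l==j).astype(np.uint8),cv2.RETR_EXTERNAL,cv2.CHAIN_APPROX_NONE)
C=max(cs,key=len)[:,0,:]
W=np.array([ray('wrist',u,v,.12,s)[:2] for u,v in C])
print(cv2.minAreaRect(W.astype(np.float32)),W.min(0),W.max(0))
for name,sel in dict(sprung=(W[:,0]<W[:,0].min()+.012),fixed=(W[:,0]>W[:,0].max()-.012)).items():
    q=W[sel]; q=q[(q[:,1]>.25)&(q[:,1]<.37)]; f=np.polyfit(q[:,1],q[:,0],1);print(name,len(q),f,np.polyval(f,.31),np.std(q[:,0]-np.polyval(f,q[:,1])))
for name,sel in dict(ymin=(W[:,1]<W[:,1].min()+.012),ymax=(W[:,1]>W[:,1].max()-.012)).items():
    q=W[sel]; q=q[(q[:,0]>.44)&(q[:,0]<.59)]; f=np.polyfit(q[:,0],q[:,1],1);print(name,len(q),f,np.polyval(f,.515),np.std(q[:,1]-np.polyval(f,q[:,0])))
for a,b in ((85,155),(95,145),(105,135)):
    r=P[a:b]
# heights profile down the centre line
for v in range(30,235,4):
    print(v,P[v,262].round(4),end=' ; ')
E
```

```text
0.12035845324613734
[  198    40   132   180 21550] [260.68719258 127.38900232]
((0.518085241317749, 0.3103218078613281), (0.1489136517047882, 0.21183723211288452), 88.50434112548828) [0.41065691 0.23350188] [0.62570522 0.38679061]
sprung 92 [0.02721196 0.40534443] 0.4137801413696216 0.0005624487494741921
fixed 107 [0.02622089 0.61535243] 0.6234809076483104 0.0003007014569112031
ymin 124 [-0.0264984   0.25040341] 0.23675673548322318 0.0004046223388565663
ymax 124 [-0.02646817  0.39782567] 0.3841945625134276 0.0003829588483606126
30 [0.6361 0.3099 0.1202] ; 34 [0.6318 0.3099 0.1215] ; 38 [0.6277 0.3099 0.1213] ; 42 [0.6277 0.3087 0.088 ] ; 46 [0.623  0.3087 0.0895] ; 50 [0.6186 0.3086 0.0883] ; 54 [0.6141 0.3086 0.0886] ; 58 [0.6094 0.3086 0.0895] ; 62 [0.6048 0.3085 0.0893] ; 66 [0.6051 0.3057 0.0081] ; 70 [0.5996 0.3056 0.0087] ; 74 [0.5941 0.3055 0.0071] ; 78 [0.5884 0.3055 0.0104] ; 82 [0.5825 0.3061 0.0292] ; 86 [0.577  0.3061 0.0306] ; 90 [0.5716 0.306  0.0301] ; 94 [0.5661 0.306  0.0318] ; 98 [0.5606 0.306  0.0321] ; 102 [0.5551 0.3059 0.0324] ; 106 [0.5495 0.3058 0.032 ] ; 110
[... 224 characters left out ...]
8] ; 142 [0.4975 0.3052 0.0308] ; 146 [0.4915 0.3051 0.0305] ; 150 [0.4856 0.3051 0.0317] ; 154 [0.4794 0.305  0.0305] ; 158 [0.4736 0.3049 0.032 ] ; 162 [0.4672 0.3048 0.0308] ; 166 [0.4609 0.3047 0.0304] ; 170 [0.4544 0.3046 0.0292] ; 174 [0.4431 0.3038 0.0091] ; 178 [0.4363 0.3037 0.0082] ; 182 [0.4297 0.3036 0.0084] ; 186 [0.4231 0.3035 0.0087] ; 190 [0.4165 0.3035 0.0089] ; 194 [0.4102 0.3034 0.0105] ; 198 [0.4289 0.3064 0.0883] ; 202 [0.4235 0.3064 0.0894] ; 206 [0.4179 0.3063 0.0901] ; 210 [0.4119 0.3062 0.0896] ; 214 [0.4071 0.3063 0.0928] ; 218 [0.4075 0.3068 0.1087] ; 222 [0.407  0.3073 0.1216] ; 226 [0.4009 0.3072 0.1204] ; 230 [0.3955 0.3071 0.121 ] ; 234 [0.3897 0.3071 0.1207] ;
```

```bash
python3 - <<'E'
from h import *
import pickle
s=pickle.load(open('c_wrist.pkl','rb'))
p=cv2.imread('raw_c_wrist.png')
cv2.imwrite('pics/c_crop.png',cv2.resize(p[25:240,180:345],None,fx=3.6,fy=2.7,interpolation=cv2.INTER_CUBIC))
g=cv2.cvtColor(p,cv2.COLOR_BGR2GRAY)
for u in (215,240,262,290): print(u,'rows30-46',g[30:47,u].tolist(),'rows 190-240',g[190:240,u].tolist())
for v in (80,120,180): print(v,'cols185-215',g[v,185:222].tolist(),'cols 305-350',g[v,300:350].tolist())
E
```

```text
215 rows30-46 [200, 200, 198, 197, 195, 194, 199, 202, 204, 188, 110, 96, 97, 98, 98, 98, 97] rows 190-240 [56, 56, 55, 55, 67, 92, 98, 98, 96, 97, 99, 98, 97, 99, 99, 100, 92, 63, 65, 67, 67, 63, 56, 52, 48, 51, 53, 81, 151, 211, 208, 206, 207, 202, 204, 203, 203, 203, 205, 207, 209, 207, 202, 203, 203, 200, 198, 202, 204, 201]
240 rows30-46 [198, 199, 199, 199, 198, 196, 197, 200, 203, 205, 188, 91, 95, 95, 95, 95, 96] rows 190-240 [48, 46, 47, 46, 51, 70, 94, 93, 91, 90, 92, 90, 90, 93, 93, 95, 88, 58, 59, 62, 63, 63, 59, 43, 45, 46, 44, 52, 115, 185, 206, 202, 200, 200, 200, 201, 197, 197, 201, 205, 206, 205, 203, 200, 200, 201, 200, 197, 200, 203]
262 rows30-46 [199, 198, 197, 200, 200, 200, 197, 199, 200, 201, 197, 163, 87, 92, 93, 92, 92] rows 190-240 [44, 44, 43, 43, 45, 53, 72, 89, 90, 87, 87, 88, 86, 87, 89, 90, 94, 84, 56, 59, 59, 60, 58, 51, 42, 45, 44, 44, 74, 150, 206, 200, 195, 198, 198, 198, 195, 192, 195, 203, 206, 202, 201, 198, 199, 201, 200, 200, 199, 199]
290 rows30-46 [196, 193, 196, 200, 198, 200, 200, 196, 194, 194, 197, 190, 136, 87, 90, 90, 90] rows 190-240 
[... 761 characters left out ...]
 56, 57, 56, 55, 51, 45, 46, 44, 46, 43, 55] cols 305-350 [43, 45, 44, 44, 42, 61, 72, 71, 72, 66, 50, 38, 37, 39, 35, 68, 88, 93, 95, 96, 96, 97, 96, 95, 94, 90, 112, 176, 207, 205, 170, 139, 123, 108, 111, 115, 99, 78, 93, 109, 115, 113, 111, 111, 111, 111, 110, 116, 120, 122]
180 cols185-215 [233, 235, 225, 190, 198, 210, 205, 203, 200, 199, 196, 195, 206, 162, 89, 84, 86, 85, 86, 87, 76, 58, 51, 52, 54, 57, 56, 55, 55, 54, 54, 52, 53, 53, 52, 53, 52] cols 305-350 [47, 47, 47, 47, 48, 47, 43, 41, 43, 43, 65, 89, 96, 96, 96, 95, 95, 98, 98, 94, 88, 159, 199, 199, 195, 192, 191, 188, 187, 198, 155, 87, 150, 193, 199, 195, 192, 190, 189, 187, 188, 172, 189, 211, 211, 212, 208, 204, 207, 213]
```

View pics/c_crop.png

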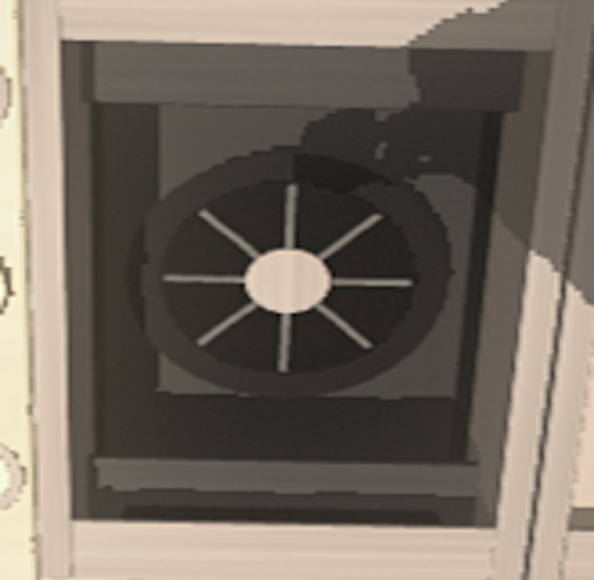

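```bash
python3 - <<'E'
from h import *
import pickle
s=pickle.load(open('c_wrist.pkl','rb'))
for u,a,b in((215,39.3,218.6),(240,40.3,218.9),(262,41.1,219.3),(290,42,220.3)):
    A=ray('wrist',u,a,.12,s);B=ray('wrist',u,b,.12,s);print(A.round(4),B.round(4),A[0]-B[0])
for v,a,b in((80,197,329.7),(120,197.2,326.5),(180,198.1,320.7)):
    A=ray('wrist',a,v,.12,s);B=ray('wrist',b,v,.12,s);print(A.round(4),B.round(4),A[1]-B[1])
E
```

```text
[0.6265 0.3625 0.12  ] [0.411  0.3685 0.12  ] 0.21541107979784468
[0.6255 0.3345 0.12  ] [0.4107 0.3359 0.12  ] 0.2147952053947959
[0.6247 0.3098 0.12  ] [0.4102 0.3073 0.12  ] 0.21452502336132917
[0.6238 0.2783 0.12  ] [0.4088 0.2707 0.12  ] 0.2149895443992783
[0.5829 0.3846 0.12  ] [0.5832 0.2309 0.12  ] 0.1536314483966988
[0.5373 0.3863 0.12  ] [0.5376 0.2316 0.12  ] 0.15462920385651174
[0.463  0.3883 0.12  ] [0.4633 0.234  0.12  ] 0.15424251667868677
```

Call:
{"method": "servo_tool", "body": {
  "plan": [
    {"tx":6,"ty":0,"tz":0,"roll":0,"gripper":1},
    {"tx":6,"ty":0,"tz":0,"roll":0,"gripper":1},
    {"tx":6,"ty":0,"tz":0,"roll":0,"gripper":1},
    {"tx":6,"ty":0,"tz":0,"roll":0,"gripper":1},
    {"tx":6,"ty":0,"tz":2,"roll":0,"gripper":1},
    {"tx":6,"ty":0,"tz":4,"roll":0,"gripper":1},
    {"tx":6,"ty":-2,"tz":4,"roll":0,"gripper":1},
    {"tx":6,"ty":0,"tz":3,"roll":0,"gripper":1}
  ]
}}

```text
time: 2.7
ee_pos: [0.5179, -0.137, 0.2889]
orientation: [[0.0, -1.0, 0.0], [-1.0, -0.0, 0.0], [-0.0, -0.0, -1.0]]
force: [1.2, -0.4, 0.5]
width: 0.0856
```

Call:
{"method": "servo_tool", "body": {
  "plan": [
    {"tx":5,"ty":0,"tz":2,"roll":0,"gripper":1},
    {"tx":0,"ty":0,"tz":0,"roll":0,"gripper":1},
    {"tx":0,"ty":0,"tz":0,"roll":0,"gripper":1}
  ]
}}

```text
time: 3.08
ee_pos: [0.5182, -0.1853, 0.2701]
orientation: [[-0.0, -1.0, 0.0], [-1.0, 0.0, 0.001], [-0.001, -0.0, -1.0]]
force: [0.6, 0.2, 0.9]
width: 0.0854
```

```bash
python3 shot.py d wrist
```

```text
{'time': 3.125, 'ee_pos': [0.5185, -0.1847, 0.2703], 'orientation': [[0.0008, -1.0, 0.0006], [-1.0, -0.0008, 0.0005], [-0.0005, -0.0006, -1.0]], 'force': [0.6621, 0.6166, -0.2968], 'moment': [0.0355, 0.0108, -0.0096], 'width': 0.0853}
```

View pics/d_wrist.png

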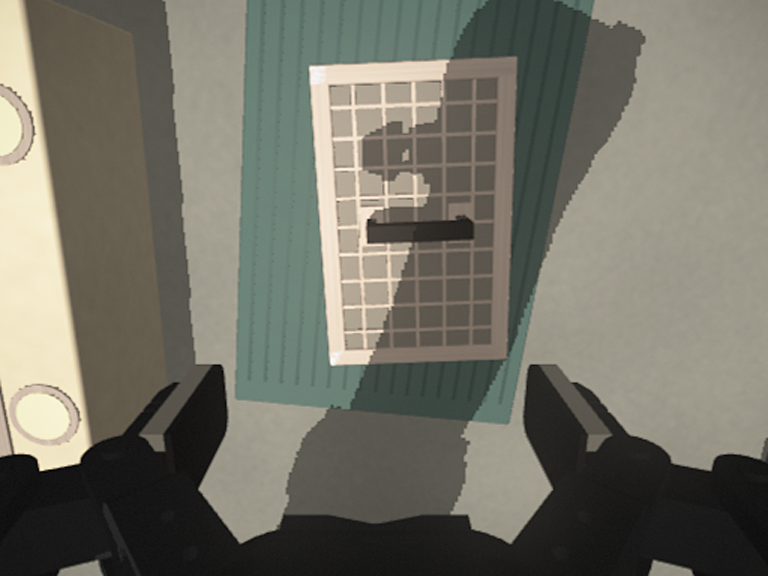

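```bash
python3 - <<'E'
from h import *
import pickle
s=pickle.load(open('d_wrist.pkl','rb'));D=np.load('d_wrist.npy')
C=np.array([ray('wrist',u/1.5,v/1.5,.014,s) for u,v in [(310,67),(517,58),(507,359),(331,366)]]);print(C.round(4),C.mean(0).round(4))
b=C[:2].mean(0)-C[2:].mean(0);print('len',np.linalg.norm(b),'yaw',np.degrees(np.arctan2(b[1],b[0])))
y=C[[0,3]].mean(0)-C[1:3].mean(0);print('wid',np.linalg.norm(y),np.degrees(np.arctan2(-y[0],y[1])))
for u,v in [(367,242),(473,239),(367,222),(473,220)]: print(ray('wrist',u/1.5,v/1.5,.051,s).round(4))
P=cloud('wrist',D,s);print(P[145:163:2,280].round(4))
p=cv2.imread('raw_d_wrist.png');print(cv2.cvtColor(p,cv2.COLOR_BGR2GRAY)[140:166,280])
E
```

```text
[[ 0.6351 -0.1398  0.014 ]
 [ 0.6408 -0.284   0.014 ]
 [ 0.4124 -0.2935  0.014 ]
 [ 0.4062 -0.1487  0.014 ]] [ 0.5236 -0.2165  0.014 ]
len 0.22880342437958118 yaw 2.311163616397731
wid 0.14464055569392445 2.3522775304239154
[ 0.5182 -0.1796  0.051 ]
[ 0.5203 -0.2529  0.051 ]
[ 0.5322 -0.1796  0.051 ]
[ 0.5335 -0.2522  0.051 ]
[[ 0.5292 -0.2193  0.0129]
 [ 0.5268 -0.2194  0.0126]
 [ 0.5307 -0.2162  0.0485]
 [ 0.5292 -0.216   0.0518]
 [ 0.527  -0.2161  0.0512]
 [ 0.5251 -0.216   0.052 ]
 [ 0.5232 -0.216   0.0531]
 [ 0.5209 -0.2161  0.0522]
 [ 0.5185 -0.2163  0.0508]]
[92 91 92 91 92 90 93 83 41 44 44 45 45 46 45 45 44 46 45 44 46 66 93 91
 90 90]
```

```bash
python3 - <<'E'
from h import *
D=np.load('d_wrist.npy');i=camera_info('wrist')
v,u=np.mgrid[0:384,0:512]
P=np.stack([(u-i['cx'])/i['fx']*D,(v-i['cy'])/i['fy']*D,D],-1)@i['mount'][:3,:3].T+i['mount'][:3,3]
m=(D>0)&(P[...,2]<.06)&(v<310)
q=P[m];print(len(q),np.percentile(q,[0,1,50,99,100],axis=0).round(4))
for uu,vv in [(145,246),(147,250),(140,246),(146,262),(120,290),(105,291),(145,285)]: print(uu,vv,P[vv,uu].round(4))
E
```

```text
8113 [[-0.0718 -0.0159 -0.0464]
 [-0.0672 -0.0148 -0.0441]
 [ 0.0409 -0.0109 -0.0223]
 [ 0.0677  0.0088  0.0039]
 [ 0.0732  0.011   0.0064]]
145 246 [-0.0429 -0.0106  0.0009]
147 250 [-0.0425 -0.0084  0.0017]
140 246 [-0.044  -0.012  -0.0018]
146 262 [-0.0431 -0.0035  0.0007]
120 290 [-0.0429 -0.0085 -0.0272]
105 291 [-0.0454 -0.0114 -0.0322]
145 285 [-0.0429  0.0047 -0.0035]
```

Call:
{"method": "servo_tool", "body": {
  "plan": [
    {"tx":1.5,"ty":-0.3,"tz":4,"roll":-2.3,"gripper":1},
    {"tx":1.66,"ty":-0.15,"tz":5,"roll":0,"gripper":1},
    {"tx":0,"ty":0,"tz":5,"roll":0,"gripper":1},
    {"tx":0,"ty":0,"tz":4,"roll":0,"gripper":1},
    {"tx":0,"ty":0,"tz":0,"roll":0,"gripper":1},
    {"tx":0,"ty":0,"tz":0,"roll":0,"gripper":1}
  ]
}}

```text
time: 3.88
ee_pos: [0.5249, -0.2169, 0.0917]
orientation: [[0.041, -0.999, 0.002], [-0.999, -0.041, -0.0], [0.001, -0.002, -1.0]]
force: [-0.3, 0.1, 0.0]
width: 0.0854
```

```bash
python3 shot.py e wrist
```

```text
{'time': 3.925, 'ee_pos': [0.5251, -0.217, 0.092], 'orientation': [[0.0408, -0.9992, 0.0027], [-0.9992, -0.0408, -0.0007], [0.0008, -0.0027, -1.0]], 'force': [-0.6893, 0.4913, -0.3901], 'moment': [-0.0473, -0.0011, -0.066], 'width': 0.0855}
```

View pics/e_wrist.png

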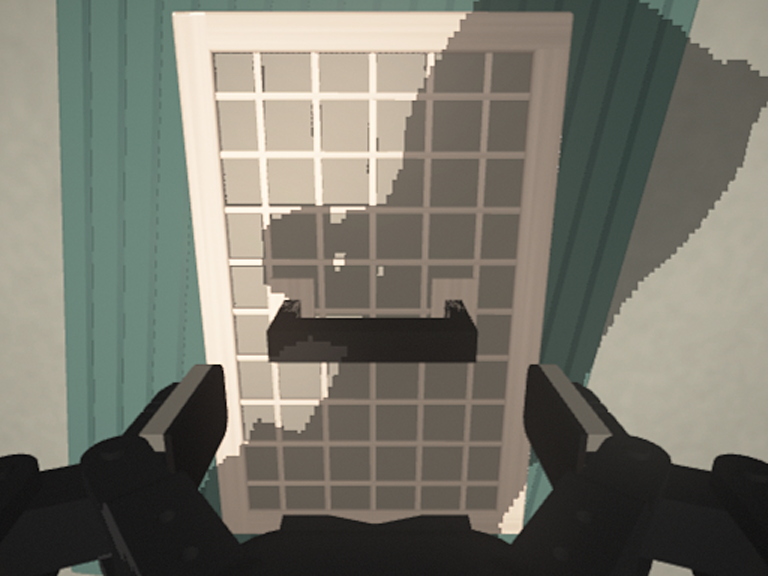

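```bash
python3 - <<'E'
from h import *
import pickle
s=pickle.load(open('e_wrist.pkl','rb'))
for u,v in [(269,361),(476,361),(270,320),(475,320)]: print(ray('wrist',u/1.5,v/1.5,.051,s).round(4))
E
```

```text
[ 0.5176 -0.1793  0.051 ]
[ 0.5206 -0.2531  0.051 ]
[ 0.5333 -0.1799  0.051 ]
[ 0.5361 -0.2512  0.051 ]
```

Call:
{"method": "servo_tool", "body": {
  "plan": [
    {"tx":0,"ty":0,"tz":2.5,"roll":0,"gripper":1},
    {"tx":0,"ty":0,"tz":2,"roll":0,"gripper":1},
    {"tx":0,"ty":0,"tz":1.1,"roll":0,"gripper":1},
    {"tx":0,"ty":0,"tz":0,"roll":0,"gripper":1}
  ]
}}

```text
time: 4.42
ee_pos: [0.5238, -0.217, 0.0336]
orientation: [[0.04, -0.999, -0.001], [-0.999, -0.04, 0.0], [-0.0, 0.001, -1.0]]
force: [-0.9, 0.3, 0.6]
width: 0.0854
```

Call:
{"method": "servo_tool", "body": {
  "plan": [
    {"tx":0,"ty":0,"tz":0,"roll":0,"gripper":0.7},
    {"tx":0,"ty":0,"tz":0,"roll":0,"gripper":0.7},
    {"tx":0,"ty":0,"tz":0,"roll":0,"gripper":0.7},
    {"tx":0,"ty":0,"tz":0,"roll":0,"gripper":0.7}
  ],
  "squeeze": 40
}}

```text
time: 4.92
ee_pos: [0.5243, -0.2171, 0.0346]
orientation: [[0.04, -0.999, 0.001], [-0.999, -0.04, -0.0], [0.0, -0.001, -1.0]]
force: [-1.7, 1.5, 6.5]
width: 0.0732
```

Call:
{"method": "servo_tool", "body": {
  "plan": [
    {"tx":0,"ty":0,"tz":-0.3,"roll":0,"gripper":0.7},
    {"tx":0,"ty":0,"tz":-0.7,"roll":0,"gripper":0.7},
    {"tx":0,"ty":0,"tz":-1.5,"roll":0,"gripper":0.7},
    {"tx":0,"ty":0,"tz":-2.5,"roll":0,"gripper":0.7},
    {"tx":0,"ty":0,"tz":0,"roll":0,"gripper":0.7}
  ]
}}

```text
time: 5.55
ee_pos: [0.525, -0.2174, 0.086]
orientation: [[0.04, -0.999, 0.003], [-0.999, -0.04, -0.001], [0.001, -0.003, -1.0]]
force: [-0.4, -0.6, -4.1]
width: 0.0731
```

```bash
python3 shot.py f wrist side
```

```text
{'time': 5.65, 'ee_pos': [0.5239, -0.2169, 0.0839], 'orientation': [[0.0403, -0.9992, 0.0003], [-0.9992, -0.0403, -0.0], [0.0001, -0.0003, -1.0]], 'force': [0.1943, 0.5796, -3.8635], 'moment': [-0.0353, 0.0242, -0.0037], 'width': 0.0731}
```

View pics/f_wrist.png

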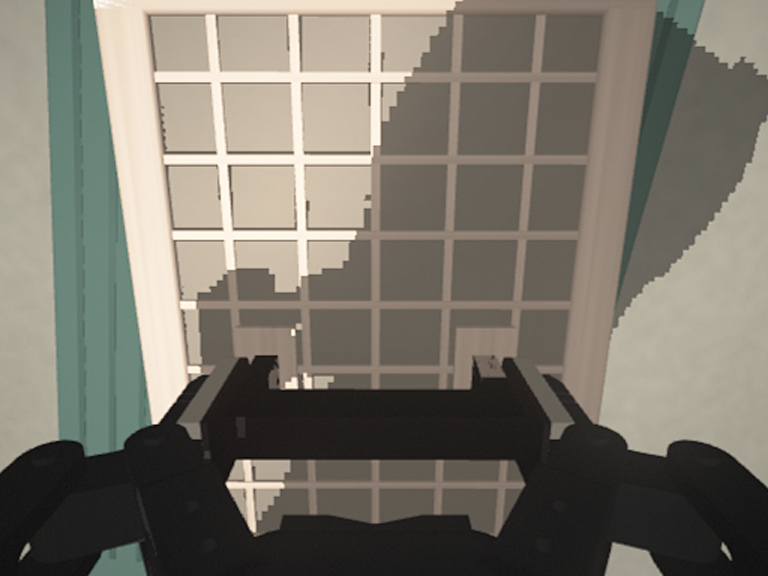

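View pics/f_side.png

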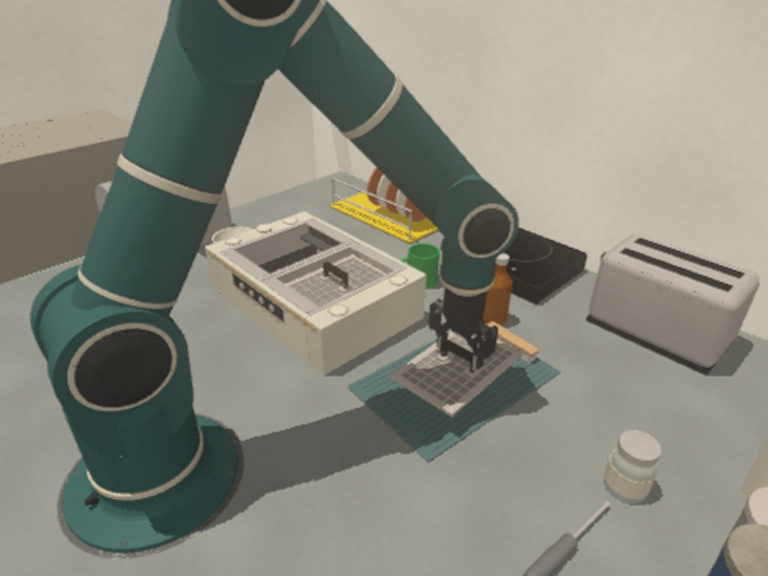

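```bash
cat > panel.py <<'E'
from h import *
import pickle,sys
def toolpts(t):
    D=np.load(f'{t}_wrist.npy');i=camera_info('wrist')
    v,u=np.mgrid[0:384,0:512]
    P=np.stack([(u-i['cx'])/i['fx']*D,(v-i['cy'])/i['fy']*D,D],-1)@i['mount'][:3,:3].T+i['mount'][:3,3]
    return P,D
def fit(t):
    P,D=toolpts(t)
    m=(D>0)&(abs(P[...,0])<.08)&(P[...,1]<-.015)&(P[...,1]>-.14)&(P[...,2]>0.0)&(P[...,2]<.08)
    q=P[m]; rng=np.random.default_rng(0);best=None;bn=0
    for k in range(400):
        a=q[rng.choice(len(q),3)];
        try: c=np.linalg.solve(np.c_[a[:,:2],np.ones(3)],a[:,2])
        except Exception: continue
        if abs(c[0])>.1: continue
        r=abs(q[:,:2]@c[:2]+c[2]-q[:,2])<.0015
        if r.sum()>bn: bn=r.sum();best=r
    for _ in range(3):
        c=np.linalg.lstsq(np.c_[q[best][:,:2],np.ones(best.sum())],q[best][:,2],rcond=None)[0]
        best=abs(q[:,:2]@c[:2]+c[2]-q[:,2])<.0015
    g=q[best]
    print(t,'inliers',bn,len(q),'z=%.4f + %.4f*ty + %.4f*tx'%(c[2],c[1],c[0]),'pitch deg (+: +x(bay) end high) %.2f'%np.degrees(np.arctan(c[1])), 'tx range',np.percentile(g[:,0],[.5,99.5]).round(4),'ty range',np.percentile(g[:,1],[.5,99.5]).round(4))
if __name__=='__main__': fit(sys.argv[1])
E
python3 panel.py f
```

```text
f inliers 63638 75315 z=0.0220 + 0.0023*ty + 0.0022*tx pitch deg (+: +x(bay) end high) 0.13 tx range [-0.0719  0.0711] ty range [-0.1047 -0.0156]
```

Call:
{"method": "servo_tool", "body": {
  "plan": [
    {"tx":0,"ty":0,"tz":-2,"roll":0,"gripper":0.7},
    {"tx":0,"ty":0,"tz":-4,"roll":1,"gripper":0.7},
    {"tx":0,"ty":0,"tz":-4,"roll":1.4,"gripper":0.7},
    {"tx":0,"ty":0,"tz":-2.6,"roll":1.4,"gripper":0.7},
    {"tx":-1.6,"ty":0,"tz":-1,"roll":0,"gripper":0.7},
    {"tx":-4,"ty":0,"tz":0,"roll":0,"gripper":0.7},
    {"tx":-5,"ty":0.1,"tz":0,"roll":0,"gripper":0.7},
    {"tx":-5,"ty":0.1,"tz":0,"roll":0,"gripper":0.7}
  ]
}}

```text
time: 6.65
ee_pos: [0.5252, -0.0585, 0.2185]
orientation: [[-0.025, -1.0, -0.002], [-1.0, 0.025, 0.0], [-0.0, 0.002, -1.0]]
force: [0.5, -0.3, -4.3]
width: 0.073
```

Call:
{"method": "servo_tool", "body": {
  "plan": [
    {"tx":-5,"ty":0.1,"tz":0,"roll":0,"gripper":0.7},
    {"tx":-5,"ty":0.1,"tz":0,"roll":0,"gripper":0.7},
    {"tx":-5,"ty":0.1,"tz":0,"roll":0,"gripper":0.7},
    {"tx":-5,"ty":0.1,"tz":0,"roll":0,"gripper":0.7},
    {"tx":-5,"ty":0,"tz":0,"roll":0,"gripper":0.7},
    {"tx":-5,"ty":0,"tz":0,"roll":0,"gripper":0.7},
    {"tx":-4,"ty":0,"tz":0,"roll":0,"gripper":0.7},
    {"tx":-2,"ty":0,"tz":0,"roll":0,"gripper":0.7}
  ]
}}

```text
time: 7.65
ee_pos: [0.5297, 0.3019, 0.2182]
orientation: [[-0.023, -1.0, -0.002], [-1.0, 0.023, -0.0], [0.001, 0.002, -1.0]]
force: [-0.4, 0.3, -5.0]
width: 0.0732
```

Call:
{"method": "servo_tool", "body": {
  "plan": [
    {"tx":-1,"ty":0,"tz":0,"roll":0,"gripper":0.7},
    {"tx":0,"ty":0,"tz":0,"roll":0,"gripper":0.7},
    {"tx":0,"ty":0,"tz":0,"roll":0,"gripper":0.7}
  ]
}}

```text
time: 8.02
ee_pos: [0.532, 0.3076, 0.2197]
orientation: [[-0.028, -1.0, -0.0], [-1.0, 0.028, -0.001], [0.001, 0.0, -1.0]]
force: [-0.5, -0.7, -3.3]
width: 0.0731
```

```bash
python3 shot.py g wrist scene; python3 panel.py g
```

```text
{'time': 8.125, 'ee_pos': [0.532, 0.3079, 0.2199], 'orientation': [[-0.0275, -0.9996, 0.0001], [-0.9996, 0.0275, -0.0003], [0.0003, -0.0001, -1.0]], 'force': [-0.6453, -0.1446, -2.7067], 'moment': [-0.0097, 0.012, -0.0126], 'width': 0.073}
g inliers 63401 75244 z=0.0220 + 0.0030*ty + -0.0020*tx pitch deg (+: +x(bay) end high) 0.17 tx range [-0.0717  0.0714] ty range [-0.1047 -0.0156]
```

View pics/g_wrist.png

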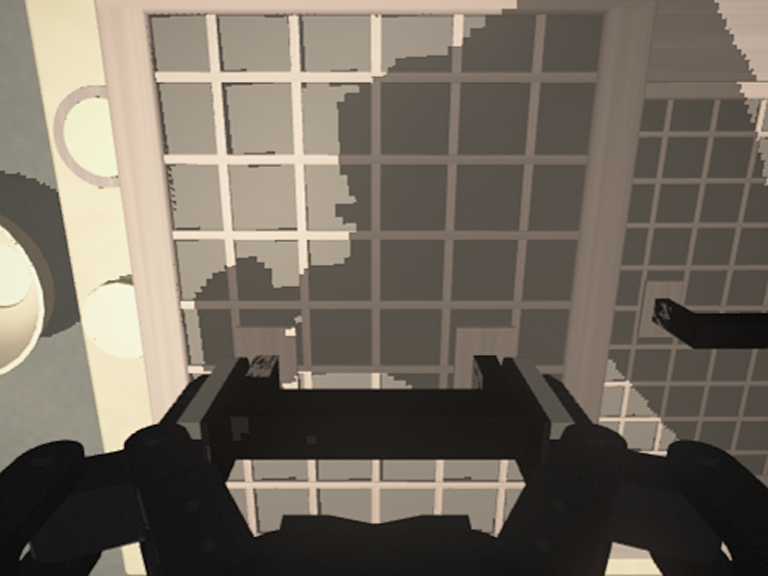

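View pics/g_scene.png

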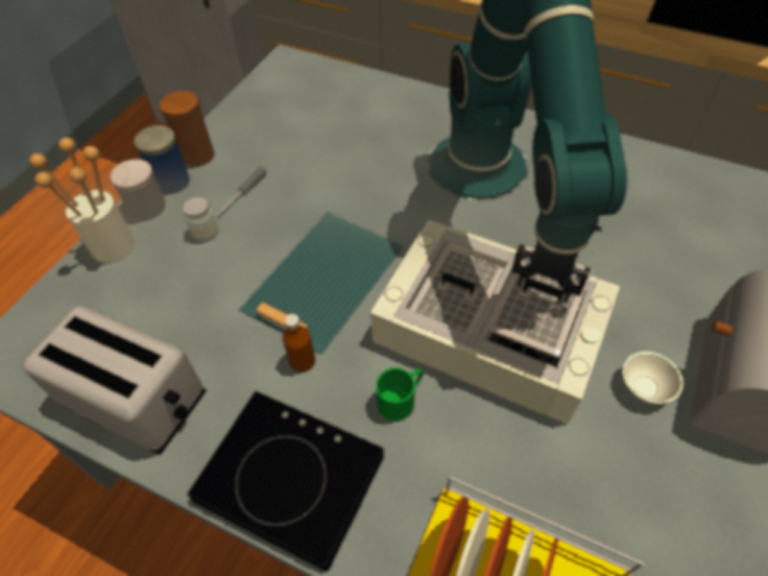

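Call:
{"method": "servo_tool", "body": {
  "plan": [
    {"tx":-0.12,"ty":0,"tz":2,"roll":0,"gripper":0.7},
    {"tx":0,"ty":0,"tz":2.5,"roll":0,"gripper":0.7},
    {"tx":0,"ty":0,"tz":1.5,"roll":0,"gripper":0.7},
    {"tx":0,"ty":0,"tz":0.5,"roll":0,"gripper":0.7},
    {"tx":0,"ty":0,"tz":0.2,"roll":0,"gripper":0.7},
    {"tx":0,"ty":0,"tz":0.2,"roll":0,"gripper":0.7}
  ],
  "squeeze": 25
}}

```text
time: 8.88
ee_pos: [0.5321, 0.3103, 0.1515]
orientation: [[-0.026, -1.0, 0.001], [-1.0, 0.026, 0.001], [-0.001, -0.001, -1.0]]
force: [-0.0, 0.5, -4.3]
width: 0.073
```

Call:
{"method": "servo_tool", "body": {
  "plan": [
    {"tx":0,"ty":0,"tz":0.2,"roll":0,"gripper":0.7},
    {"tx":0,"ty":0,"tz":0.2,"roll":0,"gripper":0.7}
  ]
}}

```text
time: 9.12
ee_pos: [0.5318, 0.3104, 0.1473]
orientation: [[-0.026, -1.0, 0.001], [-1.0, 0.026, 0.0], [-0.0, -0.0, -1.0]]
force: [-2.8, -0.1, 1.7]
width: 0.0736
```

Contact with the fixed-side rim (force rose by ~6 N). Check the tilt.

Call:
{"method": "servo_tool", "body": {
  "plan": [
    {"tx":0,"ty":0,"tz":0.2,"roll":0,"gripper":0.7},
    {"tx":0,"ty":0,"tz":0.2,"roll":0,"gripper":0.7}
  ]
}}

```text
time: 9.38
ee_pos: [0.5317, 0.3103, 0.1429]
orientation: [[-0.026, -1.0, 0.0], [-1.0, 0.026, 0.0], [-0.0, -0.0, -1.0]]
force: [-3.9, 0.1, 2.7]
width: 0.0731
```

```bash
python3 shot.py h wrist scene; python3 panel.py h
```

```text
{'time': 9.475, 'ee_pos': [0.5317, 0.3103, 0.1427], 'orientation': [[-0.026, -0.9997, -0.0001], [-0.9997, 0.026, 0.0001], [-0.0001, 0.0001, -1.0]], 'force': [-3.4778, 0.2768, 0.0111], 'moment': [0.1921, 0.1763, 0.0017], 'width': 0.0732}
h inliers 66327 82134 z=0.0219 + 0.0713*ty + 0.0020*tx pitch deg (+: +x(bay) end high) 4.08 tx range [-0.072   0.0712] ty range [-0.1034 -0.0157]
```

View pics/h_wrist.png

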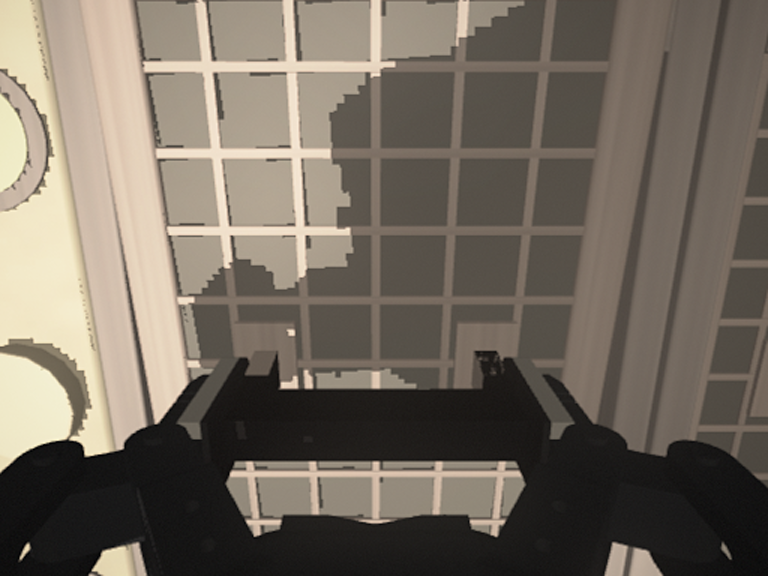

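Call:
{"method": "servo_tool", "body": {
  "plan": [
    {"tx":0,"ty":0,"tz":0.2,"roll":0,"gripper":0.7},
    {"tx":0,"ty":0,"tz":0.2,"roll":0,"gripper":0.7},
    {"tx":0,"ty":0,"tz":0.2,"roll":0,"gripper":0.7}
  ]
}}

```text
time: 9.85
ee_pos: [0.5316, 0.3101, 0.1366]
orientation: [[-0.026, -1.0, -0.0], [-1.0, 0.026, -0.0], [0.0, 0.0, -1.0]]
force: [-5.0, 0.3, 3.0]
width: 0.0732
```

Call:
{"method": "servo_tool", "body": {
  "plan": [
    {"tx":0,"ty":0,"tz":0.1,"roll":0,"gripper":0.7}
  ]
}}

```text
time: 9.98
ee_pos: [0.5316, 0.3101, 0.1356]
orientation: [[-0.026, -1.0, -0.0], [-1.0, 0.026, -0.0], [0.0, 0.0, -1.0]]
force: [-4.4, 0.8, 2.2]
width: 0.0733
```

Call:
{"method": "servo_tool", "body": {
  "plan": [
    {"tx":0,"ty":0,"tz":0.1,"roll":0,"gripper":0.7}
  ]
}}

```text
time: 10.1
ee_pos: [0.5317, 0.3101, 0.1353]
orientation: [[-0.026, -1.0, -0.0], [-1.0, 0.026, -0.0], [0.0, 0.0, -1.0]]
force: [-14.1, -4.4, 23.3]
width: 0.0732
```

```bash
python3 shot.py i wrist; python3 panel.py i
```

```text
{'time': 10.15, 'ee_pos': [0.5317, 0.3101, 0.1354], 'orientation': [[-0.0262, -0.9997, -0.0003], [-0.9997, 0.0262, -0.0], [0.0, 0.0003, -1.0]], 'force': [-9.8416, -1.967, 11.6471], 'moment': [-0.5125, 1.2851, -0.0613], 'width': 0.0734}
i inliers 69694 87006 z=0.0220 + 0.1535*ty + -0.0002*tx pitch deg (+: +x(bay) end high) 8.73 tx range [-0.077  0.078] ty range [-0.1016 -0.0159]
```

Call:
{"method": "servo_tool", "body": {
  "plan": [
    {"tx":0,"ty":0,"tz":-0.25,"roll":0,"gripper":0.7},
    {"tx":0,"ty":0,"tz":0,"roll":0,"gripper":0.7}
  ],
  "squeeze": 60
}}

```text
time: 10.4
ee_pos: [0.532, 0.3099, 0.1372]
orientation: [[-0.027, -1.0, 0.0], [-1.0, 0.027, -0.0], [0.0, -0.0, -1.0]]
force: [0.7, 0.2, -4.8]
width: 0.0729
```

Call:
{"method": "servo_tool", "body": {
  "plan": [
    {"tx":0,"ty":0.3,"tz":0,"roll":0,"gripper":0.7},
    {"tx":0,"ty":0.4,"tz":0,"roll":0,"gripper":0.7},
    {"tx":0,"ty":0.4,"tz":0,"roll":0,"gripper":0.7},
    {"tx":0,"ty":0,"tz":0,"roll":0,"gripper":0.7}
  ]
}}

```text
time: 10.9
ee_pos: [0.5204, 0.3106, 0.1373]
orientation: [[-0.026, -1.0, -0.0], [-1.0, 0.026, 0.0], [-0.0, 0.0, -1.0]]
force: [-0.3, 0.4, -4.3]
width: 0.0723
```

```bash
python3 shot.py j wrist scene; python3 panel.py j; python3 -c "
import cv2;p=cv2.imread('raw_j_scene.png');cv2.imwrite('pics/j_crop.png',cv2.resize(p[140:280,300:420],None,fx=4,fy=4,interpolation=cv2.INTER_CUBIC))"
```

```text
{'time': 11.0, 'ee_pos': [0.5208, 0.3105, 0.1374], 'orientation': [[-0.0261, -0.9997, 0.0], [-0.9997, 0.0261, 0.0], [-0.0, -0.0, -1.0]], 'force': [0.1501, -0.5051, -3.6067], 'moment': [-0.0709, -0.006, -0.0128], 'width': 0.0726}
j inliers 69285 85606 z=0.0222 + 0.1395*ty + 0.0011*tx pitch deg (+: +x(bay) end high) 7.94 tx range [-0.077   0.0779] ty range [-0.102  -0.0158]
```

View pics/j_crop.png

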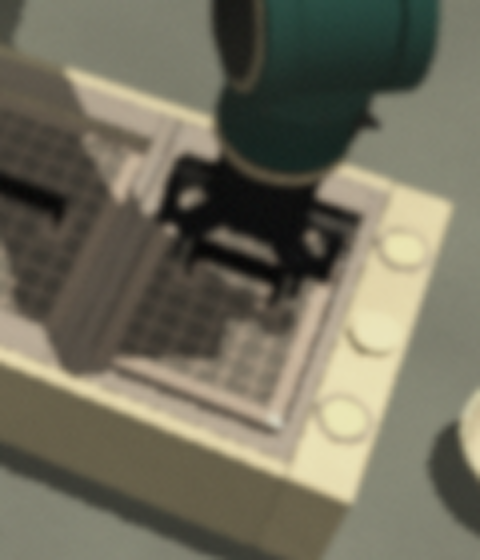

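View pics/j_wrist.png

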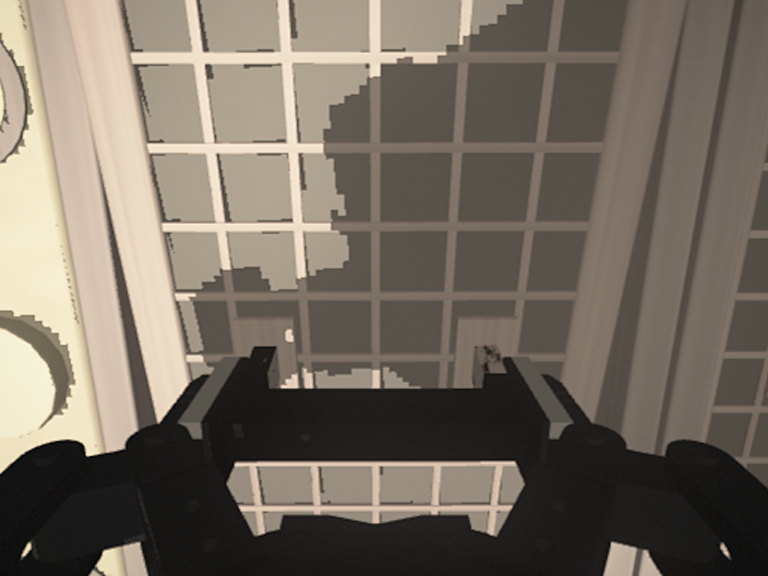

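Call:
{"method": "servo_tool", "body": {
  "plan": [
    {"tx":0,"ty":0.2,"tz":0,"roll":0,"gripper":0.7},
    {"tx":0,"ty":0.2,"tz":0,"roll":0,"gripper":0.7}
  ]
}}

```text
time: 11.25
ee_pos: [0.5167, 0.3105, 0.1373]
orientation: [[-0.026, -1.0, 0.0], [-1.0, 0.026, -0.0], [0.0, -0.0, -1.0]]
force: [2.9, -0.4, -3.1]
width: 0.0731
```

Call:
{"method": "servo_tool", "body": {
  "plan": [
    {"tx":0,"ty":0.2,"tz":0,"roll":0,"gripper":0.7},
    {"tx":0,"ty":0.2,"tz":0,"roll":0,"gripper":0.7}
  ]
}}

```text
time: 11.5
ee_pos: [0.5131, 0.3106, 0.1376]
orientation: [[-0.026, -1.0, 0.001], [-1.0, 0.026, 0.0], [-0.0, -0.001, -1.0]]
force: [3.8, 0.0, -2.6]
width: 0.0726
```

Call:
{"method": "servo_tool", "body": {
  "plan": [
    {"tx":0,"ty":0.2,"tz":0,"roll":0,"gripper":0.7},
    {"tx":0,"ty":0.2,"tz":0,"roll":0,"gripper":0.7}
  ]
}}

```text
time: 11.75
ee_pos: [0.5089, 0.3107, 0.1375]
orientation: [[-0.026, -1.0, 0.001], [-1.0, 0.026, 0.0], [-0.0, -0.001, -1.0]]
force: [5.8, 0.1, -3.2]
width: 0.0731
```

```bash
python3 shot.py k wrist; python3 panel.py k
```

```text
{'time': 11.8, 'ee_pos': [0.5087, 0.3107, 0.1375], 'orientation': [[-0.0262, -0.9997, 0.0004], [-0.9997, 0.0262, 0.0001], [-0.0001, -0.0004, -1.0]], 'force': [5.5258, 0.0213, -2.3459], 'moment': [-0.2504, -1.1651, -0.0017], 'width': 0.0728}
k inliers 69171 85535 z=0.0223 + 0.1412*ty + 0.0015*tx pitch deg (+: +x(bay) end high) 8.04 tx range [-0.077   0.0778] ty range [-0.1019 -0.0158]
```

Call:
{"method": "servo_tool", "body": {
  "plan": [
    {"tx":0,"ty":0.2,"tz":0,"roll":0,"gripper":0.7},
    {"tx":0,"ty":0.2,"tz":0,"roll":0,"gripper":0.7},
    {"tx":0,"ty":0.1,"tz":0,"roll":0,"gripper":0.7}
  ]
}}

```text
time: 12.18
ee_pos: [0.5042, 0.3108, 0.1376]
orientation: [[-0.026, -1.0, 0.001], [-1.0, 0.026, 0.0], [-0.0, -0.001, -1.0]]
force: [6.8, -1.3, -2.1]
width: 0.0728
```

```bash
python3 shot.py l scene side wrist;python3 panel.py l; python3 -c "
import cv2;p=cv2.imread('raw_l_scene.png');cv2.imwrite('pics/l_crop.png',cv2.resize(p[180:260,310:400],None,fx=7,fy=7,interpolation=cv2.INTER_CUBIC))
p=cv2.imread('raw_l_side.png');cv2.imwrite('pics/l_crops.png',cv2.resize(p[130:240,130:290],None,fx=4.5,fy=4.5,interpolation=cv2.INTER_CUBIC))"
```

```text
{'time': 12.325, 'ee_pos': [0.5042, 0.3108, 0.1376], 'orientation': [[-0.0264, -0.9996, 0.001], [-0.9997, 0.0264, 0.0002], [-0.0002, -0.001, -1.0]], 'force': [6.3691, -1.0927, -2.4886], 'moment': [-0.2137, -1.3996, -0.074], 'width': 0.0726}
l inliers 68147 85417 z=0.0223 + 0.1422*ty + 0.0034*tx pitch deg (+: +x(bay) end high) 8.09 tx range [-0.077   0.0778] ty range [-0.1019 -0.0159]
```

View pics/l_crop.png

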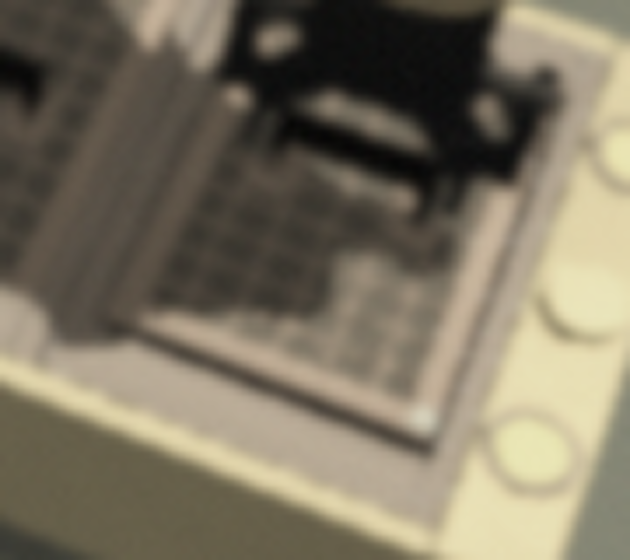

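View pics/l_crops.png

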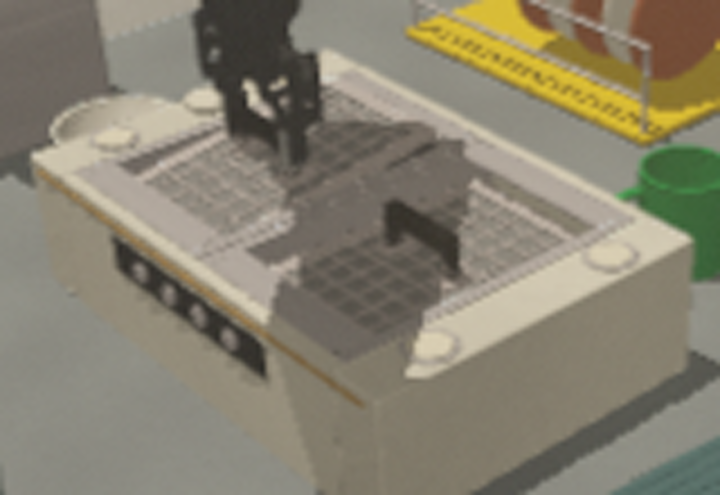

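Call:
{"method": "servo_tool", "body": {
  "plan": [
    {"tx":0,"ty":0.05,"tz":0.1,"roll":0,"gripper":0.7},
    {"tx":0,"ty":0.05,"tz":0.1,"roll":0,"gripper":0.7}
  ],
  "squeeze": 28
}}

```text
time: 12.58
ee_pos: [0.5034, 0.3109, 0.1357]
orientation: [[-0.027, -1.0, 0.001], [-1.0, 0.027, 0.001], [-0.001, -0.001, -1.0]]
force: [7.4, -0.4, -0.6]
width: 0.0727
```

Call:
{"method": "servo_tool", "body": {
  "plan": [
    {"tx":0,"ty":0,"tz":0.1,"roll":0,"gripper":0.7}
  ]
}}

```text
time: 12.7
ee_pos: [0.5034, 0.311, 0.1348]
orientation: [[-0.026, -1.0, 0.001], [-1.0, 0.026, 0.001], [-0.001, -0.001, -1.0]]
force: [7.4, -0.4, -0.5]
width: 0.0725
```

Call:
{"method": "servo_tool", "body": {
  "plan": [
    {"tx":0,"ty":0,"tz":0.1,"roll":0,"gripper":0.7}
  ]
}}

```text
time: 12.82
ee_pos: [0.5034, 0.311, 0.1338]
orientation: [[-0.027, -1.0, 0.001], [-1.0, 0.027, 0.001], [-0.001, -0.001, -1.0]]
force: [7.2, -0.3, 0.2]
width: 0.0729
```

```bash
python3 shot.py m wrist; python3 panel.py m
```

```text
{'time': 12.875, 'ee_pos': [0.5034, 0.3111, 0.1337], 'orientation': [[-0.0264, -0.9997, 0.0014], [-0.9997, 0.0264, 0.0006], [-0.0007, -0.0013, -1.0]], 'force': [7.0811, -0.3284, 0.6818], 'moment': [0.0022, -1.2816, -0.0217], 'width': 0.0728}
m inliers 68735 87825 z=0.0222 + 0.1344*ty + 0.0011*tx pitch deg (+: +x(bay) end high) 7.66 tx range [-0.0774  0.0783] ty range [-0.1021 -0.0159]
```

Call:
{"method": "servo_tool", "body": {
  "plan": [
    {"tx":0,"ty":-0.03,"tz":0.1,"roll":0,"gripper":0.7},
    {"tx":0,"ty":-0.03,"tz":0.1,"roll":0,"gripper":0.7}
  ]
}}

```text
time: 13.12
ee_pos: [0.5041, 0.311, 0.132]
orientation: [[-0.027, -1.0, 0.002], [-1.0, 0.027, 0.001], [-0.001, -0.001, -1.0]]
force: [6.5, -0.0, 4.6]
width: 0.0729
```

Call:
{"method": "servo_tool", "body": {
  "plan": [
    {"tx":0,"ty":-0.03,"tz":0.1,"roll":0,"gripper":0.7},
    {"tx":0,"ty":-0.03,"tz":0.1,"roll":0,"gripper":0.7}
  ]
}}

```text
time: 13.38
ee_pos: [0.5049, 0.311, 0.1302]
orientation: [[-0.027, -1.0, 0.002], [-1.0, 0.027, 0.001], [-0.001, -0.002, -1.0]]
force: [8.4, -0.4, 3.7]
width: 0.073
```

```bash
python3 shot.py n wrist; python3 panel.py n
```

```text
{'time': 13.425, 'ee_pos': [0.505, 0.311, 0.13], 'orientation': [[-0.0267, -0.9996, 0.0019], [-0.9996, 0.0267, 0.0009], [-0.0009, -0.0019, -1.0]], 'force': [7.9938, -0.6993, 3.2002], 'moment': [-0.1365, -1.0966, -0.0684], 'width': 0.0729}
n inliers 69072 90178 z=0.0220 + 0.1016*ty + -0.0019*tx pitch deg (+: +x(bay) end high) 5.80 tx range [-0.076   0.0783] ty range [-0.1028 -0.0158]
```

Call:
{"method": "servo_tool", "body": {
  "plan": [
    {"tx":0,"ty":-0.02,"tz":0.1,"roll":0,"gripper":0.7},
    {"tx":0,"ty":-0.02,"tz":0.1,"roll":0,"gripper":0.7}
  ]
}}

```text
time: 13.68
ee_pos: [0.5057, 0.311, 0.1283]
orientation: [[-0.027, -1.0, 0.003], [-1.0, 0.027, 0.001], [-0.001, -0.002, -1.0]]
force: [9.4, -0.9, 5.7]
width: 0.0732
```

Call:
{"method": "servo_tool", "body": {
  "plan": [
    {"tx":0,"ty":-0.02,"tz":0.1,"roll":0,"gripper":0.7},
    {"tx":0,"ty":-0.02,"tz":0.1,"roll":0,"gripper":0.7}
  ]
}}

```text
time: 13.92
ee_pos: [0.5062, 0.311, 0.1264]
orientation: [[-0.027, -1.0, 0.003], [-1.0, 0.027, 0.001], [-0.001, -0.003, -1.0]]
force: [10.3, -0.7, 4.3]
width: 0.0729
```

Call:
{"method": "servo_tool", "body": {
  "plan": [
    {"tx":0,"ty":-0.02,"tz":0.1,"roll":0,"gripper":0.7}
  ]
}}

```text
time: 14.05
ee_pos: [0.5065, 0.311, 0.1254]
orientation: [[-0.027, -1.0, 0.003], [-1.0, 0.027, 0.001], [-0.001, -0.003, -1.0]]
force: [10.7, -1.2, 5.3]
width: 0.0727
```

```bash
python3 shot.py o wrist scene; python3 panel.py o; python3 -c "
import cv2;p=cv2.imread('raw_o_scene.png');cv2.imwrite('pics/o_crop.png',cv2.resize(p[180:260,310:400],None,fx=7,fy=7,interpolation=cv2.INTER_CUBIC))"
```

```text
{'time': 14.15, 'ee_pos': [0.5064, 0.311, 0.1253], 'orientation': [[-0.0269, -0.9996, 0.0028], [-0.9996, 0.0269, 0.0011], [-0.0012, -0.0027, -1.0]], 'force': [10.4325, -0.6359, 3.1684], 'moment': [-0.1898, -1.5989, -0.054], 'width': 0.0732}
o inliers 67841 93585 z=0.0218 + 0.0591*ty + 0.0003*tx pitch deg (+: +x(bay) end high) 3.38 tx range [-0.076   0.0782] ty range [-0.1036 -0.0158]
```

View pics/o_crop.png

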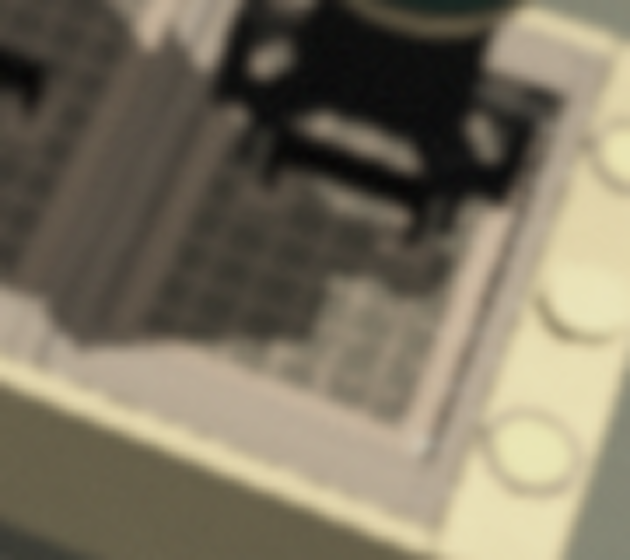

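Call:
{"method": "servo_tool", "body": {
  "plan": [
    {"tx":0,"ty":-0.1,"tz":0.05,"roll":0,"gripper":0.7},
    {"tx":0,"ty":-0.1,"tz":0.05,"roll":0,"gripper":0.7},
    {"tx":0,"ty":-0.1,"tz":0.05,"roll":0,"gripper":0.7}
  ]
}}

```text
time: 14.52
ee_pos: [0.508, 0.3109, 0.123]
orientation: [[-0.026, -1.0, -0.0], [-1.0, 0.026, 0.0], [-0.0, 0.0, -1.0]]
force: [3.4, -0.4, 2.8]
width: 0.073
```

Call:
{"method": "servo_tool", "body": {
  "plan": [
    {"tx":0,"ty":-0.1,"tz":0,"roll":0,"gripper":0.7},
    {"tx":0,"ty":-0.1,"tz":0,"roll":0,"gripper":0.7},
    {"tx":0,"ty":-0.1,"tz":0,"roll":0,"gripper":0.7}
  ]
}}

```text
time: 14.9
ee_pos: [0.5109, 0.3108, 0.1228]
orientation: [[-0.026, -1.0, -0.0], [-1.0, 0.026, 0.0], [-0.0, 0.0, -1.0]]
force: [1.1, 0.6, 2.8]
width: 0.0727
```

Call:
{"method": "servo_tool", "body": {
  "plan": [
    {"tx":0,"ty":-0.1,"tz":0,"roll":0,"gripper":0.7}
  ]
}}

```text
time: 15.02
ee_pos: [0.5119, 0.3108, 0.1228]
orientation: [[-0.026, -1.0, -0.0], [-1.0, 0.026, 0.0], [-0.0, 0.0, -1.0]]
force: [2.3, 1.0, 2.6]
width: 0.0726
```

Call:
{"method": "servo_tool", "body": {
  "plan": [
    {"tx":0,"ty":-0.1,"tz":0,"roll":0,"gripper":0.7}
  ]
}}

```text
time: 15.15
ee_pos: [0.5129, 0.3107, 0.1228]
orientation: [[-0.026, -1.0, -0.0], [-1.0, 0.026, 0.0], [-0.0, 0.0, -1.0]]
force: [2.5, 1.4, 2.3]
width: 0.0729
```

Call:
{"method": "servo_tool", "body": {
  "plan": [
    {"tx":0,"ty":-0.1,"tz":0,"roll":0,"gripper":0.7},
    {"tx":0,"ty":-0.1,"tz":0,"roll":0,"gripper":0.7}
  ]
}}

```text
time: 15.4
ee_pos: [0.5146, 0.3107, 0.1228]
orientation: [[-0.026, -1.0, -0.001], [-1.0, 0.026, -0.0], [0.0, 0.001, -1.0]]
force: [-4.6, 0.9, 6.3]
width: 0.0725
```

Call:
{"method": "servo_tool", "body": {
  "plan": [
    {"tx":0,"ty":-0.1,"tz":0,"roll":0,"gripper":0.7}
  ]
}}

```text
time: 15.52
ee_pos: [0.5147, 0.3107, 0.1227]
orientation: [[-0.026, -1.0, -0.003], [-1.0, 0.026, -0.001], [0.001, 0.003, -1.0]]
force: [-12.9, -0.2, 11.9]
width: 0.0726
```

```bash
python3 shot.py p wrist; python3 panel.py p
```

```text
{'time': 15.575, 'ee_pos': [0.5147, 0.3107, 0.1227], 'orientation': [[-0.0257, -0.9997, -0.0028], [-0.9997, 0.0257, -0.0005], [0.0006, 0.0028, -1.0]], 'force': [-8.0071, -0.6441, 8.8505], 'moment': [0.3464, 2.4134, -0.3201], 'width': 0.0723}
p inliers 65814 96011 z=0.0219 + 0.0434*ty + 0.0014*tx pitch deg (+: +x(bay) end high) 2.49 tx range [-0.076   0.0782] ty range [-0.1037 -0.0158]
```

Call:
{"method": "servo_tool", "body": {
  "plan": [
    {"tx":0,"ty":0.15,"tz":0,"roll":0,"gripper":0.7}
  ]
}}

```text
time: 15.7
ee_pos: [0.5145, 0.3107, 0.1228]
orientation: [[-0.026, -1.0, 0.0], [-1.0, 0.026, 0.0], [-0.0, -0.0, -1.0]]
force: [6.0, 2.0, 2.8]
width: 0.0726
```

Call:
{"method": "servo_tool", "body": {
  "plan": [
    {"tx":0,"ty":-0.02,"tz":0.1,"roll":0,"gripper":0.7}
  ]
}}

```text
time: 15.82
ee_pos: [0.5148, 0.3107, 0.1221]
orientation: [[-0.026, -1.0, 0.001], [-1.0, 0.026, 0.0], [-0.0, -0.001, -1.0]]
force: [0.8, 1.2, 8.9]
width: 0.0725
```

Call:
{"method": "servo_tool", "body": {
  "plan": [
    {"tx":0,"ty":-0.03,"tz":0.1,"roll":0,"gripper":0.7}
  ]
}}

```text
time: 15.95
ee_pos: [0.5151, 0.3107, 0.1214]
orientation: [[-0.026, -1.0, 0.0], [-1.0, 0.026, 0.0], [-0.0, -0.0, -1.0]]
force: [-1.9, -1.7, 12.7]
width: 0.0723
```

```bash
python3 shot.py q wrist; python3 panel.py q
```

```text
{'time': 16.0, 'ee_pos': [0.5151, 0.3107, 0.1213], 'orientation': [[-0.0261, -0.9997, 0.0003], [-0.9997, 0.0261, 0.0002], [-0.0002, -0.0003, -1.0]], 'force': [-0.5213, 0.3232, 9.4193], 'moment': [-0.0046, 0.6563, -0.3701], 'width': 0.0726}
q inliers 66442 96603 z=0.0217 + 0.0282*ty + -0.0005*tx pitch deg (+: +x(bay) end high) 1.61 tx range [-0.076   0.0782] ty range [-0.104  -0.0158]
```

Levelling well (1.6°). Continue gently.

Call:
{"method": "servo_tool", "body": {
  "plan": [
    {"tx":0,"ty":-0.03,"tz":0.1,"roll":0,"gripper":0.7}
  ]
}}

```text
time: 16.12
ee_pos: [0.5155, 0.3106, 0.1202]
orientation: [[-0.026, -1.0, 0.0], [-1.0, 0.026, 0.0], [-0.0, -0.0, -1.0]]
force: [-1.2, -1.3, 14.3]
width: 0.0728
```

Call:
{"method": "servo_tool", "body": {
  "plan": [
    {"tx":0,"ty":-0.02,"tz":0.1,"roll":0,"gripper":0.7}
  ]
}}

```text
time: 16.25
ee_pos: [0.5158, 0.3106, 0.1192]
orientation: [[-0.026, -1.0, 0.001], [-1.0, 0.026, 0.0], [-0.0, -0.001, -1.0]]
force: [1.9, 1.0, 6.4]
width: 0.0732
```

Call:
{"method": "servo_tool", "body": {
  "plan": [
    {"tx":0,"ty":0,"tz":0.05,"roll":0,"gripper":0.7}
  ]
}}

```text
time: 16.38
ee_pos: [0.516, 0.3106, 0.1188]
orientation: [[-0.026, -1.0, 0.001], [-1.0, 0.026, 0.0], [-0.0, -0.001, -1.0]]
force: [0.8, -0.7, 11.7]
width: 0.0729
```

```bash
python3 shot.py r wrist; python3 panel.py r
```

```text
{'time': 16.425, 'ee_pos': [0.516, 0.3107, 0.1188], 'orientation': [[-0.0257, -0.9997, 0.0011], [-0.9997, 0.0257, 0.0003], [-0.0003, -0.0011, -1.0]], 'force': [3.0975, 0.4708, 7.3441], 'moment': [0.1303, 0.2223, 0.3086], 'width': 0.0727}
r inliers 64435 93756 z=0.0218 + 0.0093*ty + 0.0023*tx pitch deg (+: +x(bay) end high) 0.53 tx range [-0.076   0.0782] ty range [-0.1045 -0.0156]
```

Call:
{"method": "servo_tool", "body": {
  "plan": [
    {"tx":0,"ty":-0.02,"tz":0.05,"roll":0,"gripper":0.7}
  ]
}}

```text
time: 16.55
ee_pos: [0.5162, 0.3106, 0.1183]
orientation: [[-0.026, -1.0, 0.001], [-1.0, 0.026, 0.0], [-0.0, -0.001, -1.0]]
force: [6.8, -0.8, 2.3]
width: 0.0731
```

Call:
{"method": "servo_tool", "body": {
  "plan": [
    {"tx":0,"ty":0,"tz":0.05,"roll":0,"gripper":0.7}
  ]
}}

```text
time: 16.68
ee_pos: [0.5163, 0.3106, 0.118]
orientation: [[-0.026, -1.0, 0.001], [-1.0, 0.026, 0.0], [-0.0, -0.001, -1.0]]
force: [-0.9, -1.4, 17.3]
width: 0.0726
```

```bash
python3 shot.py s wrist; python3 panel.py s
```

```text
{'time': 16.725, 'ee_pos': [0.5163, 0.3106, 0.118], 'orientation': [[-0.0259, -0.9997, 0.0013], [-0.9997, 0.0259, 0.0003], [-0.0004, -0.0012, -1.0]], 'force': [1.8643, -0.4989, 11.5002], 'moment': [-0.0772, 0.1627, 0.2519], 'width': 0.0728}
s inliers 64525 93670 z=0.0216 + 0.0024*ty + -0.0000*tx pitch deg (+: +x(bay) end high) 0.14 tx range [-0.076   0.0782] ty range [-0.1046 -0.0155]
```

Call:
{"method": "servo_tool", "body": {
  "plan": [
    {"tx":0,"ty":-0.05,"tz":0.02,"roll":0,"gripper":0.7},
    {"tx":0,"ty":0,"tz":0,"roll":0,"gripper":0.7}
  ]
}}

```text
time: 16.98
ee_pos: [0.5163, 0.3106, 0.118]
orientation: [[-0.026, -1.0, 0.0], [-1.0, 0.026, 0.0], [-0.0, -0.0, -1.0]]
force: [-3.1, -1.7, 18.5]
width: 0.0728
```

Call:
{"method": "servo_tool", "body": {
  "plan": [
    {"tx":0,"ty":0.02,"tz":-0.02,"roll":0,"gripper":0.7},
    {"tx":0,"ty":0,"tz":0,"roll":0,"gripper":0.9},
    {"tx":0,"ty":0,"tz":0,"roll":0,"gripper":1},
    {"tx":0,"ty":0,"tz":0,"roll":0,"gripper":1},
    {"tx":0,"ty":0,"tz":0,"roll":0,"gripper":1}
  ],
  "squeeze": 20
}}

```text
time: 17.6
ee_pos: [0.5159, 0.3105, 0.1172]
orientation: [[-0.026, -1.0, -0.0], [-1.0, 0.026, -0.0], [0.0, 0.0, -1.0]]
force: [0.4, -0.3, 0.7]
width: 0.0852
```

```bash
python3 shot.py t wrist; python3 panel.py t
```

```text
{'time': 17.65, 'ee_pos': [0.5159, 0.3105, 0.1172], 'orientation': [[-0.0261, -0.9997, -0.0003], [-0.9997, 0.0261, -0.0002], [0.0002, 0.0002, -1.0]], 'force': [-0.3318, 0.3886, 0.3251], 'moment': [-0.0319, 0.0332, -0.0207], 'width': 0.0855}
t inliers 66383 93982 z=0.0206 + 0.0048*ty + -0.0008*tx pitch deg (+: +x(bay) end high) 0.28 tx range [-0.0762  0.078 ] ty range [-0.1043 -0.0156]
```

View pics/t_wrist.png

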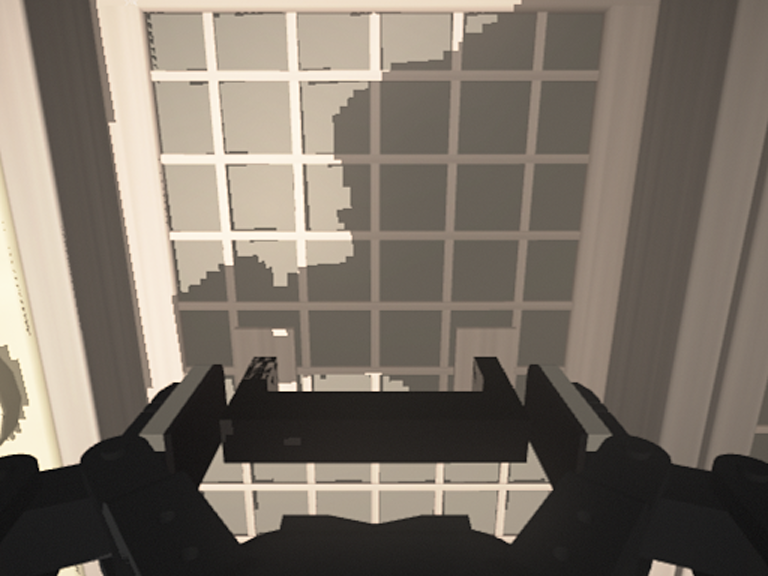

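Call:
{"method": "servo_tool", "body": {
  "plan": [
    {"tx":0,"ty":0,"tz":-1,"roll":0,"gripper":1},
    {"tx":0,"ty":0,"tz":-3,"roll":0,"gripper":1},
    {"tx":0,"ty":0,"tz":-5,"roll":0,"gripper":1},
    {"tx":0,"ty":0,"tz":-6,"roll":0,"gripper":1},
    {"tx":0,"ty":0,"tz":-5,"roll":0,"gripper":1},
    {"tx":0,"ty":0,"tz":0,"roll":0,"gripper":1},
    {"tx":0,"ty":0,"tz":0,"roll":0,"gripper":1}
  ]
}}

```text
time: 18.52
ee_pos: [0.5157, 0.3104, 0.3172]
orientation: [[-0.026, -1.0, -0.0], [-1.0, 0.026, -0.0], [0.0, 0.0, -1.0]]
force: [-0.3, -0.2, 0.3]
width: 0.0853
```

```bash
python3 shot.py u wrist scene; python3 - <<'E'
from h import *
import pickle
s=pickle.load(open('u_wrist.pkl','rb'));P=cloud('wrist',np.load('u_wrist.npy'),s)
B=np.array([.5175,.3095]);ex=np.array([.99966,-.026]);ey=np.array([.026,.99966])
X=(P[...,:2]-B)@ex;Y=(P[...,:2]-B)@ey;Z=P[...,2]
def med(x0,x1,y0,y1):
    m=(X>x0)&(X<x1)&(Y>y0)&(Y<y1)&(Z>.085)&(Z<.108);return round(float(np.median(Z[m])),4) if m.sum() else None,int(m.sum())
for x0,x1 in((-.104,-.097),(-.085,-.075),(-.05,-.04),(.04,.05),(.075,.085),(.097,.104)): print(x0,med(x0,x1,-.06,.06),med(x0,x1,-.068,-.055),med(x0,x1,.055,.068))
m=(X>.115)&(X<.14)&(abs(Y)<.06);print('rim fixed',np.median(Z[m]));m=(X<-.115)&(X>-.14)&(abs(Y)<.06);print('rim sprung',np.median(Z[m]))
# plane fit of the panel
m=(abs(X)<.104)&(abs(Y)<.068)&(abs(Z-.0965)<.003)
A=np.c_[X[m],Y[m],np.ones(m.sum())];c=np.linalg.lstsq(A,Z[m],rcond=None)[0];print('slope deg',np.degrees(c[:2]),c[2])
E
```

```text
{'time': 18.625, 'ee_pos': [0.5155, 0.3103, 0.3163], 'orientation': [[-0.0262, -0.9997, -0.0015], [-0.9997, 0.0262, -0.001], [0.001, 0.0015, -1.0]], 'force': [0.0829, 0.1159, 0.4102], 'moment': [-0.029, 0.0237, 0.0074], 'width': 0.085}
-0.104 (0.0968, 681) (0.0981, 70) (0.0977, 69)
-0.085 (0.0964, 914) (0.0981, 96) (0.0975, 102)
-0.05 (0.0967, 970) (0.0982, 110) (0.0978, 108)
0.04 (0.0968, 1190) (0.0981, 133) (0.0977, 135)
0.075 (0.0967, 1350) (0.0982, 152) (0.0976, 151)
0.097 (0.0977, 1000) (0.0983, 106) (0.0981, 107)
rim fixed 0.12036473259242375
rim sprung 0.12049922597692533
slope deg [ 0.08216804 -0.08656126] 0.09691948038178852
```

View pics/u_wrist.png

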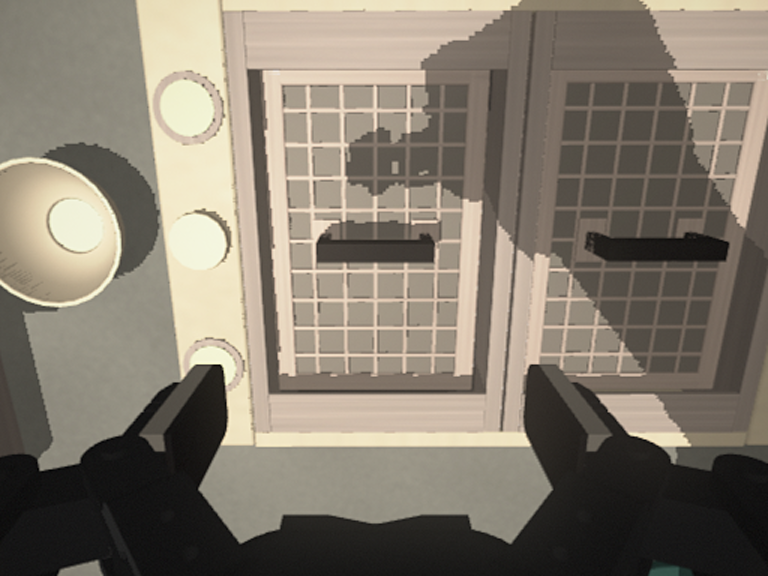

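View pics/u_scene.png

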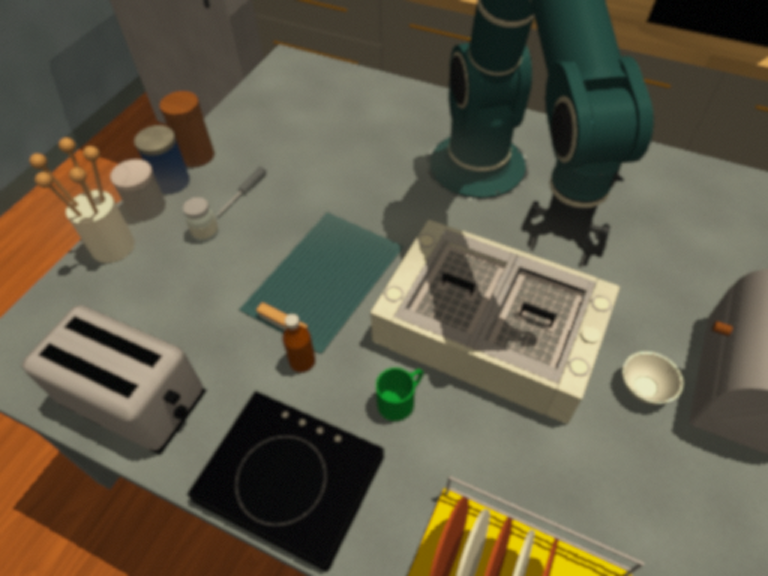

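```bash
python3 -c "
from workcell import *
print(job_done())"
```

```text
the job is handed in; nothing more can be done
None
```

The grease filter is back in the empty bay, flat and level under both lips. The gripper has let go and stands about 20 cm clear. I handed the job in at about 18.6 s of the 67 s allowed.

**How it went:**
- **Grip and tilt:** I gripped the handle bar by its two ends, so the panel could pivot in the fingers. It was tilted to about 8° by lowering it gently against the fixed-end rim.
- **Tuck and push:** The lower end went under the sprung lip and back against the spring. The sideways force on the tool reached about 10 N at most in this phase.
- **Lower and home:** The other end went down past the fixed lip. I let the spring bring the filter back about 1 mm at a time until the end stop showed in the force.
- **Press down:** I pressed it down in steps of 1 mm or less until it was level and would not go lower, at about 18 N.

**Last checks:**
- **Level:** The camera put the panel's edge strips within 0.2 mm of each other from end to end, a slope of about 0.1°.
- **On the ledges:** The underside measured about 0.089 m high by camera, matching the camera's ledge height. By the arm's position it was about 0.087 m, matching the ledge as felt.
- **Other things:** The scene picture shows the lens, mug, bottle, brush and bowl where they were.

**Brief force peaks:** The arm read about 23 N when the low end first touched the ledge, and about 18 N sideways and upward combined when the filter met the end stop. I backed off both straight away. I did not press each end separately after letting go.

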